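# Set out the slide preparation station

### The arm

A 7-joint arm with a two-finger parallel gripper is mounted at the origin on the work surface. World frame = base frame: x ahead of the robot, y to its left, z up, the work surface at z = 0. Lengths are in m, angles in rad, forces in N, time in s.
With the tool pointing down it reaches from about 0.4 to 0.875 m from the base axis. Payload 19.3 kg.
Tool frame: the origin (TCP) lies midway between the tips of the shut fingers; the grasp point (between the pads) lies 19 mm behind it (bot.grip_point_offset is the distance from the TCP to the grasp point, in m); z points along the fingers, y is the direction in which the jaws open and shut (so a half turn about z gives the same grasp; the last joint's range is limited). The gripper opens to 85 mm and grips with 20 to 120 N. Pads are 22 mm wide; open, the fingers measure 114 mm over their backs; the gripper's body (76 mm by 85 mm) begins 54 mm behind the grasp point. The pads swing forward as they close: fully open they stand 13 mm farther back than shut.
Start: joints at [1.181, 0.521, -0.036, 1.599, 0.021, 1.021, -0.113], TCP at [0.196, -0.593, 0.231] pointing down, gripper open.
Joint ranges: [-2.91, 2.91], [-0.3, 2.13], [-1.5, 1.42], [0.17, 2.43], [-1.26, 4.41], [0.16, 1.93], [-2.52, 2.52]. Speed limits (rad/s): [1.89, 1.89, 2.39, 2.39, 3.01, 3.01, 3.01].

### API

Orientations are given as [roll, pitch, yaw] about the fixed x, y, z axes, in that order (R = Rz(yaw) Ry(pitch) Rx(roll)).
In Python, from workcell import bot, viewer, workorder gives the robot as it stands.
- The arm moves only by the tool move_arm, never from a script. Its argument "plan" is a list of rows, each a list of 6 numbers: the shift along the tool's x, y, z scaled (see below), then the turn, a rotation vector about the tool's x, y, z scaled (see below). A call has 1 to 5 rows; each row shifts and turns the commanded pose from where the row before left it, along the tool's axes as they then stand; what a row does not reach is not made up. The controller multiplies each number of a shift by 0.025 m and each number of a turn by pi rad. A row lasts 1/10 s, in which the tool goes at most 50 mm and 8.59 degrees, less where a joint would pass 70% of its speed; a pose out of reach is approached as far as the arm can. A call with a number of a shift or a turn outside -1 to 1 is refused whole. A call with a gripper value outside its range is refused whole. "claw" is the closure, from -1 (fully open) to 1 (shut), so that 0 is half open, set as the call begins (left out, the last holds). The fingers move at their own pace and stop on an object; "force" is the grip in N (left out, the last holds). Time passes only in rows, so rows that do not move let the fingers close. It gives the time, the measured TCP pose, the force and the opening at its end, in the units of the state.
- bot.observe(): the state, without advancing time (a new reading comes with each control period).
- viewer.grab_frame(name): name is "scene" or "side" or "wrist"; returns the picture (384x512x3 uint8, red, green, blue); there is no depth.
- viewer.camera_info(name): a dict with "K" (3x3 intrinsics, pixels), "D" ([k1, k2, p1, p2, k3] as OpenCV has them; the pictures are not rectified), "R" (3x3) and "t" (3): a world point X has camera coordinates R X + t. Camera axes: x right, y down, z forward; pixel columns grow to the right and rows downward; lengths in m; the calibration is good to about 2 mm. A picture is of the moment at which its call begins: read the wrist's pose just before it. camera_info takes no time and is no camera call; for the wrist camera it gives the pose at the moment of the call.
- workorder.job_done(): hands the job in, once; it reports no verdict.
The state is a dict: "clock": time; "qpos": joint angles; "qd": joint speeds; "joint_efforts": joint torques, N m; "position": TCP position; "tool_rot": TCP orientation; "force": force on the tool from outside, world axes, zero at the start; "moment": the same for the moment, N m; "grip_width": finger opening in m.
Only numpy, scipy, OpenCV 4.12 (cv2) and the standard library are available. Lean on these libraries where they do the work, as an engineer would, in place of code of your own. Each camera call takes 0.05 s, during which the arm holds its last target.

### The job

Set out the slide station: put the long white slide box in the middle of the warming plate, lengthwise along the plate's long side, and the small square black cover-glass box squarely on the middle of the slide box. Stand the dropper bottle on the bench mat midway between the warming plate and the tube rack, on the line through their centres, and stand the black-lidded stain jar on the mat directly in front of the bottle (on the robot's side, square to that line) with about 25 mm clear between the two. Keep the bottle and the jar upright all the time, and leave the specimen cup and the tape roll where they are.

Things in the scene. Friction and masses are not known exactly. Their poses are not given: they have to be found in the camera images.
- warming_plate: Slide warming plate, fixed: white base with a flat bare aluminium top, 104 mm deep (its x) by 134 mm wide (its y), top face 28 mm above the bench (the aluminium is 96 x 126 mm). Origin: centre of its underside, on the bench. Its x axis points away from the robot, give or take 0.12 rad; its y axis is its long side and passes through the centre of the tube rack, 270 mm away on the one side or the other (it varies).
- tube_rack: White tube rack, fixed on the bench (whose grey-green mat is paper-thin, at z = 0): 120 mm deep (its x) by 64 mm wide (its y), deck 50 mm high, with six grey-capped clear tubes reaching 88 mm. Origin: centre of its underside, on the bench. Its axes are parallel to those of the warming plate.
- slide_box_mid (a point): Centre (half-way up) of the loose slide box: closed long white plastic box with a grey seam, a clasp on one long side and a blank paper label on top, 42 mm (its x) by 90 mm (its y, the long side) by 32 mm high; about 120 g. z up.
- cover_box_mid (a point): Centre (half-way up) of the loose cover-glass box: small square black plastic box with a grey seam and a small blank white label on top, 34 x 34 mm and 26 mm high; about 40 g. x and y square to its sides, z up.
- dropper_bottle_mid (a point): Centre (half-way up, 33 mm above its foot) of the loose dropper bottle: amber glass, round, 30 mm in diameter and straight-sided up to 40 mm, then a narrower black collar and a rubber bulb 13 mm wide, 66 mm high in all; about 80 g. z up.
- stain_jar_mid (a point): A point on the axis, 30 mm above the foot, of the loose stain jar: round clear glass jar 52 mm in diameter, with a flat black lid 53 mm in diameter from 48 to 60 mm and a small black button on the lid up to 65 mm; about 200 g. z up.
- specimen_cup_mid (a point): Centre (35 mm above its foot) of a loose specimen cup, not part of the job: white tapered cup 70 mm high with a yellow screw lid 64 mm in diameter.
- tape_roll_mid (a point): Centre (12 mm above the bench) of a loose roll of paper tape lying flat, not part of the job: a pale ring 68 mm across with a 48 mm hole, 24 mm high.

How it is judged:
By the outcome, as a careful person would: the job done as asked, in the order asked, and still so for the second after the job is handed in, with the robot touching nothing.
It also fails if it takes over 104 s, if anything falls off the work surface, if the arm or the gripper's body presses on something with over 40 N, if the wrist force passes 120 N, or if a joint passes its speed limit or range.

## Working session

There is one attempt and no reset: what is moved stays moved. The work goes in short steps, Python scripts to look and compute and a tool call to move; the robot and the scene stay as the last step left them, time stands still between calls to the robot, and variables do not carry over. Pictures are saved under pics/ and viewed, and the job is handed in when it is done.

Besides the shell and the picture viewer there is one more tool, called after "Request:" as name(argument=value, ...) on one line, values as JSON. move_arm: Moves the arm, as the interface text tells. Shifts and turns lie within -1 to 1; 1 stands for 0.025 m of shift or pi rad of turn. Its arguments: {"type":"object","properties":{"plan":{"type":"array","items":{"type":"array","items":{"type":"number"}}},"claw":{"type":"number"},"force":{"type":"number"}},"required":["plan"]}

```bash
ls; mkdir -p pics
python3 - <<'E'
from workcell import bot, viewer
import cv2, numpy as np
print(bot.observe())
for n in ("scene","side","wrist"):
    i=viewer.camera_info(n); print(n,{k:np.round(v,4).tolist() for k,v in i.items()})
    f=viewer.grab_frame(n); cv2.imwrite(f"pics/{n}0.png",f[:,:,::-1])
E
```

```text
pics
{'clock': 0.0, 'qpos': array([ 1.18080696,  0.52201057, -0.03632715,  1.59998312,  0.02121363,
        1.0211097 , -0.11279857]), 'qd': array([-2.07359565e-04,  1.92437169e-03, -5.72879549e-04, -2.08314589e-05,
        1.33845985e-04,  1.63347164e-04,  4.11522411e-04]), 'joint_efforts': array([ 4.22688987e-03, -9.27065992e+01,  1.98104873e+00, -3.69934523e+01,
        1.77542714e-02,  8.11497797e-03,  1.49198098e-05]), 'position': array([ 0.19633715, -0.59301334,  0.2307368 ]), 'tool_rot': array([-3.14047110e+00,  9.19964986e-05,  3.19787338e-01]), 'force': array([-0.01250622,  0.13109651, -0.04771025]), 'moment': array([-0.01272957,  0.02840086, -0.02465564]), 'grip_width': 0.08561100665058742}
scene {'K': [[499.5877, 0.0, 260.9965], [0.0, 499.5877, 186.2374], [0.0, 0.0, 1.0]], 'D': [0.0568, 0.0, 0.0, 0.0, 0.0], 'R': [[-0.2185, 0.9758, -0.0052], [0.7539, 0.1655, -0.6358], [-0.6195, -0.1428, -0.7719]], 't': [0.1054, -0.3575, 1.6326]}
side {'K': [[364.8132, 0.0, 254.4109], [0.0, 364.8132, 196.2766], [0.0, 0.0, 1.0]], 'D': [-0.0637, 0.0, 0.0, 0.0, 0.0], 'R': [[0.9617, -0.274, -0.0099], [-0.1511, -0.4993, -0.8532], [0.2288, 0.822, -0.5216]], 't': [-0.501, 0.1333, 0.7834]}
wrist {'K': [[321.4629, 0.0, 254.3678], [0.0, 321.4629, 189.4799], [0.0, 0.0, 1.0]], 'D': [-0.0629, 0.0, 0.0, 0.0, 0.0], 'R': [[0.3142, -0.9494, -0.0005], [-0.9101, -0.3014, 0.2843], [-0.2701, -0.0888, -0.9587]], 't': [-0.6245, -0.0377, 0.3779]}
```

View pics/scene0.png

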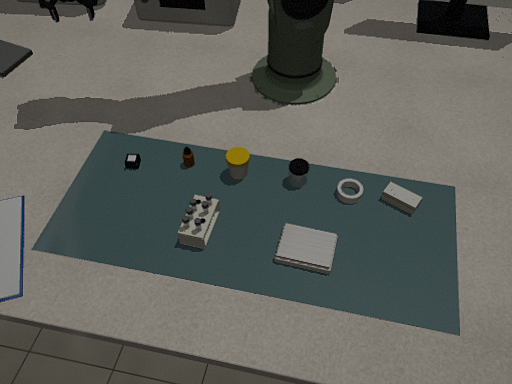

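View pics/side0.png

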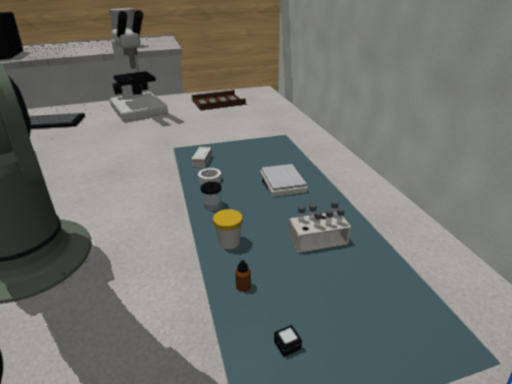

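View pics/wrist0.png

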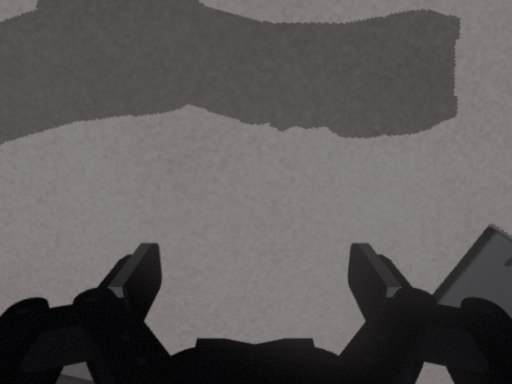

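Scene view (robot at the top, y to the right): cover box is near (132,160), bottle (188,157), cup (237,163), jar (299,172), tape (350,190), slide box (402,197), rack (199,220) and plate (307,247).

```bash
cat > h.py <<'E'
import numpy as np, cv2
from workcell import bot, viewer
def ray(info,px):
    K=np.array(info["K"]);D=np.array(info["D"]);R=np.array(info["R"]);t=np.array(info["t"])
    u=cv2.undistortPoints(np.array(px,float).reshape(-1,1,2),K,D).reshape(-1,2)
    d=np.c_[u,np.ones(len(u))]@R
    return -R.T@t,d
def plane(info,px,z):
    c,d=ray(info,px); z=np.broadcast_to(z,len(d))
    return c+d*((z-c[2])/d[:,2])[:,None]
def proj(info,X):
    R=np.array(info["R"]);t=np.array(info["t"])
    return cv2.projectPoints(np.array(X,float).reshape(-1,3),cv2.Rodrigues(R)[0],t,np.array(info["K"]),np.array(info["D"]))[0].reshape(-1,2)
def tri(i1,p1,i2,p2):
    c1,d1=ray(i1,p1);c2,d2=ray(i2,p2);out=[]
    for a,b in zip(d1,d2):
        s=np.linalg.lstsq(np.c_[a,-b],c2-c1,rcond=None)[0]
        out.append(((c1+s[0]*a)+(c2+s[1]*b))/2)
    return np.array(out)
def rel(target,yaw=None):
    """units to move from present commanded(measured) pose to TCP target, tool axes"""
    from scipy.spatial.transform import Rotation as Ro
    s=bot.observe();R=Ro.from_euler('xyz',s['tool_rot'])
    d=R.inv().apply(np.array(target)-s['position'])/0.025
    print("pos",np.round(s['position'],4),"rpy",np.round(s['tool_rot'],4),"t",round(s['clock'],2),"w",round(s['grip_width'],4))
    print("shift units",np.round(d,2))
    if yaw is not None:
        T=Ro.from_euler('xyz',[np.pi,0,yaw]); print("turn units",np.round((R.inv()*T).as_rotvec()/np.pi,4))
E
python3 - <<'E'
from h import *
i=viewer.camera_info("scene");s=viewer.camera_info("side")
for n,p,z in [("cover",(132,158),.026),("bottle",(187,150),.06),("cup",(237,157),.07),("jar",(299,167),.062),("tape",(350,187),.024),("slide",(402,194),.032),("rack",(199,215),.05),("plate",(307,245),.028)]:
    print(n,plane(i,[p],z).round(3))
for n,p,z in [("cover",(287,336),.026),("bottle",(242,264),.06),("cup",(228,219),.07),("jar",(211,188),.062),("slide",(202,154),.032),("plate",(284,178),.028)]:
    print(n,plane(s,[p],z).round(3))
a=cv2.imread("pics/scene0.png");
cv2.imwrite("pics/z1.png",cv2.resize(a[185:285,165:350],None,fx=4.3,fy=4.3,interpolation=cv2.INTER_CUBIC))
E
```

```text
cover [[ 0.473 -0.363  0.026]]
bottle [[ 0.442 -0.212  0.06 ]]
cup [[ 0.447 -0.072  0.07 ]]
jar [[0.44  0.092 0.062]]
tape [[0.447 0.23  0.024]]
slide [[0.448 0.361 0.032]]
rack [[ 0.636 -0.12   0.05 ]]
plate [[0.65  0.15  0.028]]
cover [[ 0.471 -0.366  0.026]]
bottle [[ 0.436 -0.218  0.06 ]]
cup [[ 0.439 -0.083  0.07 ]]
jar [[0.43  0.072 0.062]]
slide [[0.447 0.345 0.032]]
plate [[0.644 0.127 0.028]]
```

View pics/z1.png

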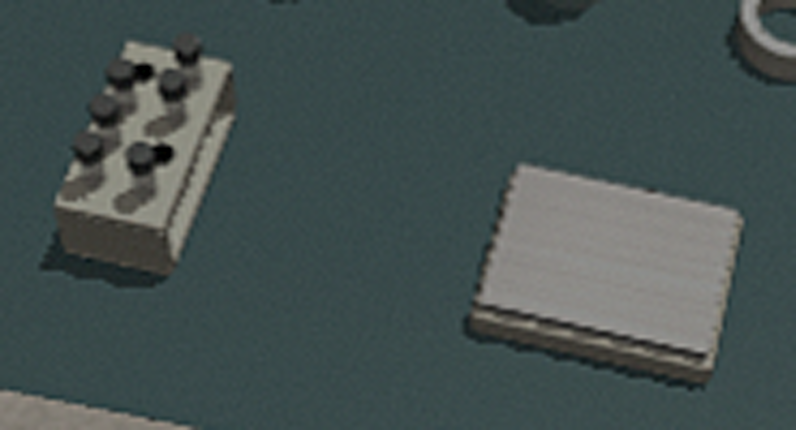

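Request:
move_arm(plan=[[1,-1,-0.3,0,0,0],[1,-1,-0.3,0,0,0],[1,-1,-0.3,0,0,0],[1,-1,-0.3,0,0,0],[1,-1,-0.3,0,0,0]], claw=-1)

```text
clock: 0.65
position: [0.2762, -0.4339, 0.269]
tool_rot: [-3.141, 0.0, 0.32]
force: [0.4, -0.1, -0.2]
grip_width: 0.0854
```

Request:
move_arm(plan=[[1,-1,-0.3,0,0,0],[1,-1,-0.3,0,0,0],[1,-1,-0.3,0,0,0],[1,-1,-0.3,0,0,0],[1,-1,-0.3,0,0,0]])

```text
clock: 1.15
position: [0.3555, -0.276, 0.3066]
tool_rot: [3.141, 0.0, 0.32]
force: [0.4, -0.6, -0.4]
grip_width: 0.0854
```

Request:
move_arm(plan=[[1,-1,-0.3,0,0,0],[1,-1,-0.3,0,0,0],[1,-1,-0.3,0,0,0],[1,-1,-0.3,0,0,0],[1,-1,-0.3,0,0,0]])

```text
clock: 1.65
position: [0.4349, -0.1181, 0.3441]
tool_rot: [3.141, 0.0, 0.32]
force: [0.6, -0.5, -0.8]
grip_width: 0.0852
```

Run:
```python
from h import *
rel([0.5,0.2,0.4],1.57)
i=viewer.camera_info("wrist");f=viewer.grab_frame("wrist");cv2.imwrite("pics/w1.png",f[:,:,::-1])
R=i["R"];print(-R.T@i["t"])
import pickle;pickle.dump(i,open("w1.pkl","wb"))
```

```text
pos [ 0.4349 -0.1181  0.3441] rpy [3.1414 0.     0.3197] t 1.65 w 0.0852
shift units [  6.47 -11.26  -2.24]
turn units [ 0.     0.    -0.398]
[ 0.50249333 -0.09552102  0.48607508]
```

View pics/w1.png

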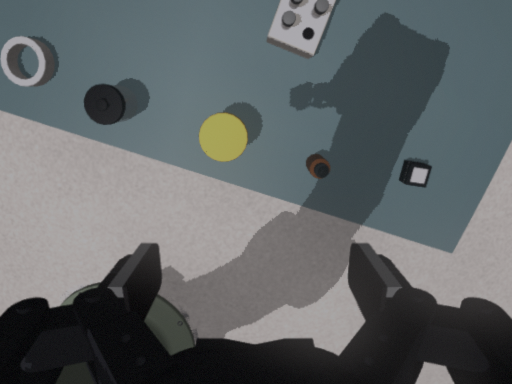

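Wrist view, looking back towards the robot: tape (27,61), jar (104,104), cup (223,137), bottle (320,168), cover box (417,173), with the rack partly visible at the top. I'll move outward to see the plate, rack and slide box.

Request:
move_arm(plan=[[1,-0.5,-0.2,0,0,0],[1,-0.5,-0.2,0,0,0],[1,-0.5,-0.2,0,0,0],[1,-0.5,-0.2,0,0,0],[1,-0.5,-0.2,0,0,0]])

```text
clock: 2.2
position: [0.5342, -0.0201, 0.3689]
tool_rot: [-3.142, 0.0, 0.32]
force: [0.5, -0.9, 1.0]
grip_width: 0.0855
```

Request:
move_arm(plan=[[1,-0.6,-0.2,0,0,0],[1,-0.6,-0.2,0,0,0],[1,-0.6,-0.2,0,0,0],[1,-0.6,-0.2,0,0,0],[1,-0.6,-0.2,0,0,0]])

```text
clock: 2.7
position: [0.6293, 0.0904, 0.3937]
tool_rot: [3.142, 0.0, 0.32]
force: [1.0, 0.1, -0.2]
grip_width: 0.0856
```

```bash
cat > shot.py <<'E'
import sys,pickle
from h import *
n=sys.argv[1]
i=viewer.camera_info("wrist");f=viewer.grab_frame("wrist");cv2.imwrite(f"pics/{n}.png",f[:,:,::-1])
pickle.dump(i,open(n+".pkl","wb"))
s=bot.observe();print(s['position'].round(4),s['tool_rot'].round(3),s['clock'])
E
python3 shot.py w2
python3 - <<'E'
import cv2
a=cv2.imread("pics/scene0.png");cv2.imwrite("pics/z2.png",cv2.resize(a[140:220,330:450],None,fx=6,fy=6,interpolation=cv2.INTER_CUBIC))
E
```

```text
[0.6309 0.0945 0.3936] [-3.139e+00 -1.000e-03  3.230e-01] 2.75
```

View pics/w2.png

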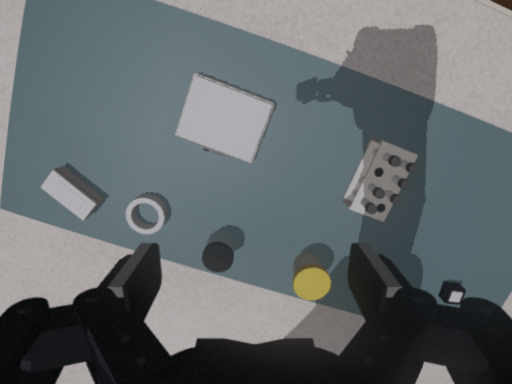

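View pics/z2.png

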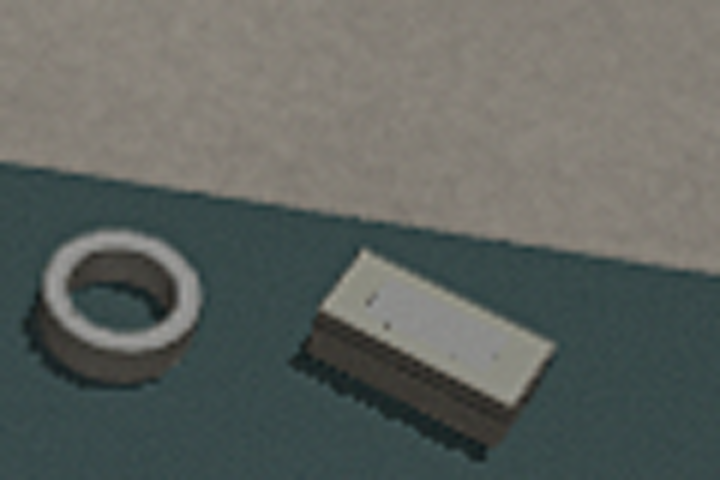

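All the things are in this view: slide box (70,194), tape (145,214), jar (217,257), plate (225,118), rack (382,180), cup (312,283), cover box (453,293). I'll take a settled picture and measure it.

```bash
python3 shot.py w3
python3 - <<'E'
import cv2
a=cv2.imread("pics/w3.png")
def z(n,x0,y0,x1,y1,s): cv2.imwrite(n,cv2.resize(a[y0:y1,x0:x1],None,fx=s,fy=s,interpolation=cv2.INTER_CUBIC))
z("pics/z3.png",165,65,285,165,6); z("pics/z4.png",335,130,425,230,6); z("pics/z5.png",30,155,110,225,8)
E
```

```text
[0.6298 0.093  0.3931] [-3.14   0.     0.323] 2.8
```

View pics/z3.png

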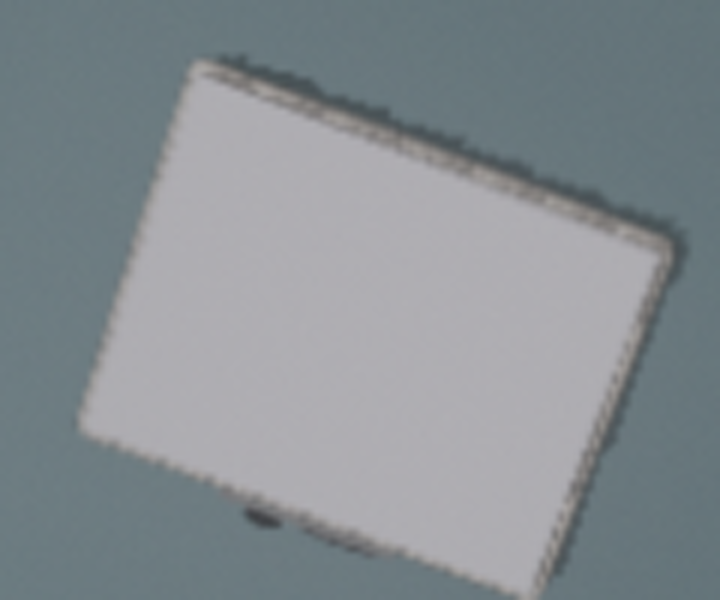

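View pics/z4.png

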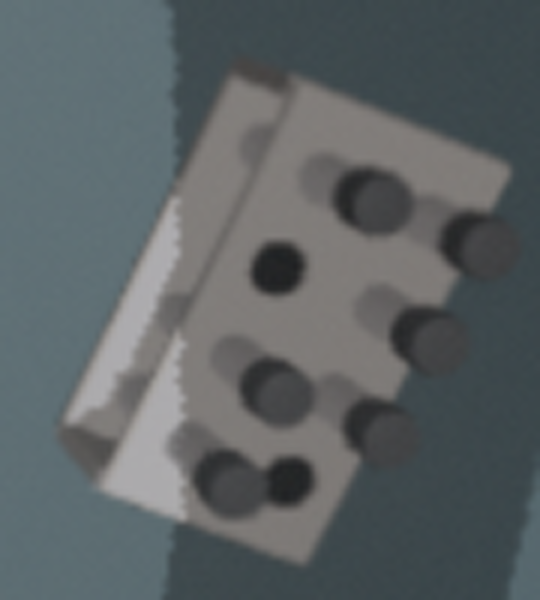

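View pics/z5.png

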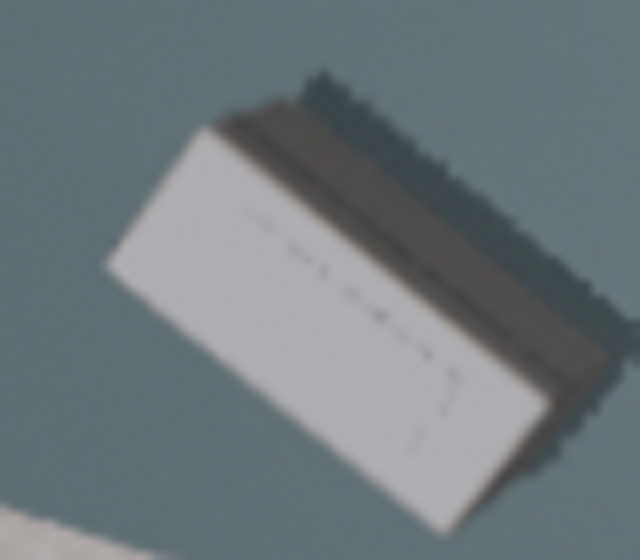

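```bash
cat > meas.py <<'E'
from h import *
def rect(P):
    (c,s,a)=cv2.minAreaRect(P[:,:2].astype(np.float32)*1000); b=cv2.boxPoints((c,s,a))
    e=[b[1]-b[0],b[2]-b[1]]; l=max(e,key=np.linalg.norm)
    ang=np.arctan2(l[1],l[0]); ang=(ang+np.pi/2)%np.pi-np.pi/2
    return np.round(np.array(c),1),np.round(sorted(s),1),round(float(ang),4)
def blob(mask,seed):
    n,l=cv2.connectedComponents(mask.astype(np.uint8)); m=(l==l[seed[1],seed[0]]).astype(np.uint8)
    return max(cv2.findContours(m,cv2.RETR_EXTERNAL,cv2.CHAIN_APPROX_NONE)[0],key=cv2.contourArea)[:,0,:]
E
python3 - <<'E'
from meas import *
import pickle
i=pickle.load(open("w3.pkl","rb"));a=cv2.imread("pics/w3.png").astype(int)
b,g,r=a[...,0],a[...,1],a[...,2]
print(a[118,225],a[194,70],a[75,190],a[100,150])
for th in (145,160):
  m=(r>th)
  c=blob(m,(225,118));print("plate alu",th,rect(plane(i,c,.028)))
  c=blob(m,(70,200));print("slide",th,rect(plane(i,c,.032)))
m=(r>g-3)
c=blob(m,(225,118));print("plate all",rect(plane(i,c,.028)))
q=np.array([(292,75),(512,165),(303,565),(100,490)])/6+[335,130]-0.42
print("rack",rect(plane(i,q,.05)),plane(i,q,.05).round(4).tolist())
q=np.array([(198,68),(665,252),(540,598),(80,430)])/6+[165,65]-0.42
print("plate hand",rect(plane(i,q,.028)))
q=np.array([(207,125),(107,263),(443,535),(550,403)])/8+[30,155]-0.44
print("slide hand",rect(plane(i,q,.032)))
# yellow lid, black lid
for n,sd,z in (("cup",(312,283),.07),("jar",(217,257),.06)):
    m=(r-b>60) if n=="cup" else (r<60)&(np.arange(384)[:,None]<275)
    c=blob(m,sd);P=plane(i,c,z)[:,:2].astype(np.float32)*1000;print(n,cv2.minEnclosingCircle(P),P.mean(0))
E
```

```text
[178 173 175] [177 173 174] [127 121 105] [127 122 106]
plate alu 145 (array([646.9, 147. ]), array([ 99.3, 129.1]), 1.5302)
slide 145 (array([446.9, 360.5]), array([40.6, 88.2]), 1.1521)
plate alu 160 (array([646.6, 146.9]), array([ 97.8, 126.9]), 1.5267)
slide 160 (array([447.1, 360.6]), array([39. , 87.2]), 1.1524)
plate all (array([645.4, 146.5]), array([106. , 130.9]), 1.5315)
rack (array([ 635.2, -120.7]), array([ 65. , 119.2]), -0.036) [[0.6959, -0.0903, 0.05], [0.6936, -0.1553, 0.05], [0.5745, -0.1503, 0.05], [0.5769, -0.088, 0.05]]
plate hand (array([646.8, 146.1]), array([ 97.2, 129.2]), 1.5361)
slide hand (array([447.2, 360.1]), array([41.2, 88.6]), 1.1421)
cup ((440.04412841796875, -72.63431549072266), 31.55059051513672) [440.2873  -72.42335]
jar ((434.4421691894531, 90.0052490234375), 27.787803649902344) [434.7439   89.93135]
```

Request:
move_arm(plan=[[0,0,1,0,0,-0.044],[0,0,1,0,0,-0.044],[0,0,1,0,0,-0.044],[0,0,1,0,0,-0.044],[0,0,1,0,0,-0.044]])

```text
clock: 3.3
position: [0.6283, 0.0891, 0.2677]
tool_rot: [-3.142, 0.0, 1.016]
force: [1.3, -0.7, -0.5]
grip_width: 0.0857
```

Request:
move_arm(plan=[[0,0,1,0,0,-0.044],[0,0,0,0,0,0]])

```text
clock: 3.5
position: [0.6271, 0.0885, 0.2407]
tool_rot: [-3.137, 0.003, 1.151]
force: [-0.4, -1.3, 0.8]
grip_width: 0.0851
```

```bash
python3 -c "
from h import *
rel([.447,.3605,.15],1.152)"
```

```text
pos [0.6271 0.0885 0.2407] rpy [-3.1373e+00  2.8000e-03  1.1514e+00] t 3.5 w 0.0851
shift units [  7.01 -11.     3.66]
turn units [-0.0014  0.0009 -0.0002]
```

Request:
move_arm(plan=[[0.64,-1,0.3,0,0,0],[0.64,-1,0.3,0,0,0],[0.64,-1,0.3,0,0,0],[0.64,-1,0.3,0,0,0],[0.64,-1,0.3,0,0,0]])

```text
clock: 4.0
position: [0.5471, 0.2146, 0.2075]
tool_rot: [3.14, -0.001, 1.144]
force: [0.3, 0.1, 0.7]
grip_width: 0.0853
```

Request:
move_arm(plan=[[0.64,-1,0.3,0,0,0],[0.64,-1,0.3,0,0,0],[0.64,-1,0.3,0,0,0],[0.64,-1,0.3,0,0,0],[0.64,-1,0.3,0,0,0]])

```text
clock: 4.5
position: [0.466, 0.3389, 0.1699]
tool_rot: [3.14, -0.001, 1.144]
force: [0.1, 0.5, 1.2]
grip_width: 0.0854
```

Request:
move_arm(plan=[[0.64,-1,0.3,0,0,0],[0,0,0,0,0,0],[0,0,0,0,0,0]])

```text
clock: 4.8
position: [0.45, 0.3632, 0.1623]
tool_rot: [3.141, -0.0, 1.147]
force: [0.4, -0.3, 0.1]
grip_width: 0.0856
```

```bash
python3 shot.py w4; python3 -c "
from h import *
rel([.447,.3605,.004],1.152)"
```

```text
[0.4505 0.3625 0.1622] [ 3.141 -0.     1.146] 4.85
pos [0.4505 0.3625 0.1622] rpy [ 3.1406e+00 -4.0000e-04  1.1460e+00] t 4.85 w 0.0853
shift units [-0.13 -0.1   6.33]
turn units [ 0.0003 -0.0001 -0.0019]
```

View pics/w4.png

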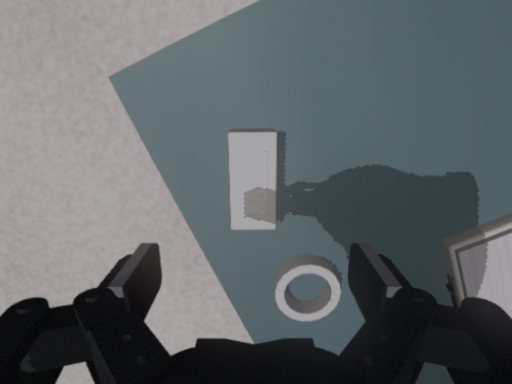

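Close view of the slide box: its top has corners at about (229,132), (277,132), (275,229) and (231,229). The tape is at (308,288), well clear.

Run:
```python
from meas import *
import pickle
i=pickle.load(open("w4.pkl","rb"));a=cv2.imread("pics/w4.png").astype(int)
r,g,b=a[...,2],a[...,1],a[...,0]
m=(r>g-4)
print(rect(plane(i,[(229,132.5),(277,132.5),(275.5,229),(231,229)],.032)))
c=blob(m&(r>90),(250,160));print(rect(plane(i,c,.032)), cv2.boundingRect(c))
rel([.447,.3605,.004],1.152)
```

```text
(array([447.2, 361.2]), array([40.8, 87.8]), 1.1464)
(array([446.8, 362.6]), array([42.2, 89.9]), 1.1465) (228, 130, 49, 100)
pos [0.4505 0.3625 0.1622] rpy [ 3.1406e+00 -4.0000e-04  1.1460e+00] t 4.85 w 0.0853
shift units [-0.13 -0.1   6.33]
turn units [ 0.0003 -0.0001 -0.0019]
```

Request:
move_arm(plan=[[-0.1,-0.1,1,0,0,0],[0,0,1,0,0,0],[0,0,1,0,0,0],[0,0,1,0,0,0],[0,0,1,0,0,0]])

```text
clock: 5.35
position: [0.448, 0.3605, 0.0361]
tool_rot: [3.14, -0.0, 1.145]
force: [0.5, -0.0, -0.4]
grip_width: 0.0855
```

Request:
move_arm(plan=[[0,0,0.6,0,0,0],[0,0,0.5,0,0,0],[0,0,0.2,0,0,0],[0,0,0,0,0,0]])

```text
clock: 5.75
position: [0.4467, 0.3614, 0.0038]
tool_rot: [3.142, 0.0, 1.149]
force: [-1.1, 0.1, -0.2]
grip_width: 0.0854
```

```bash
python3 -c "
from h import *
rel([.447,.3612,.004],1.1465)"
```

```text
pos [0.4467 0.3614 0.0038] rpy [3.1415e+00 1.0000e-04 1.1486e+00] t 5.75 w 0.0854
shift units [-0.    0.02 -0.01]
turn units [0.     0.     0.0007]
```

Request:
move_arm(plan=[[0,0,0,0,0,0],[0,0,0,0,0,0],[0,0,0,0,0,0],[0,0,0,0,0,0],[0,0,0,0,0,0]], claw=1, force=30)

```text
clock: 6.25
position: [0.4468, 0.3617, 0.0045]
tool_rot: [3.141, -0.001, 1.149]
force: [-0.2, -0.8, 7.3]
grip_width: 0.0415
```

Request:
move_arm(plan=[[0,0,0,0,0,0],[0,0,0,0,0,0],[0,0,-0.5,0,0,0],[0,0,-1,0,0,0],[0,0,-1,0,0,0]])

```text
clock: 6.75
position: [0.4462, 0.3615, 0.0677]
tool_rot: [-3.141, 0.0, 1.149]
force: [0.7, 0.2, -1.4]
grip_width: 0.0413
```

Request:
move_arm(plan=[[0,0,-1,0,0,-0.03],[0,0,-1,0,0,-0.03],[0,0,0,0,0,-0.03],[0,0,0,0,0,-0.03],[0,0,0,0,0,0]])

```text
clock: 7.25
position: [0.4467, 0.3614, 0.1172]
tool_rot: [3.141, -0.0, 1.528]
force: [-0.1, 0.2, -0.8]
grip_width: 0.0417
```

```bash
python3 shot.py w5; python3 -c "
from h import *
rel([.6467,.1468,.11],1.528);print(bot.observe()['force'])"
```

```text
[0.4466 0.3613 0.1169] [ 3.141 -0.     1.524] 7.3
pos [0.4466 0.3613 0.1169] rpy [ 3.1415e+00 -2.0000e-04  1.5239e+00] t 7.3 w 0.0412
shift units [-8.2   8.4   0.28]
turn units [ 0.     -0.0001 -0.0013]
[ 0.08083745  0.5892127  -2.06124203]
```

View pics/w5.png

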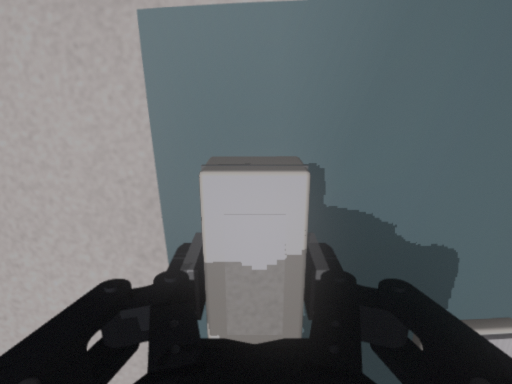

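The box is held squarely, with its top corners near (201,170), (308,170), (303,338) and (208,338).

Run:
```python
from meas import *
import pickle
i=pickle.load(open("w5.pkl","rb"))
print(rect(plane(i,[(201,170.5),(308.5,170.5),(303,338),(208,338)],.1448)))
```

```text
(array([446.6, 369.1]), array([41.5, 75. ]), 1.5277)
```

Request:
move_arm(plan=[[-1,1,0,0,0,0],[-1,1,0,0,0,0],[-1,1,0,0,0,0],[-1,1,0,0,0,0],[-1,1,0,0,0,0]])

```text
clock: 7.8
position: [0.5665, 0.2299, 0.1166]
tool_rot: [-3.141, 0.0, 1.523]
force: [0.1, 0.7, -1.4]
grip_width: 0.0415
```

Request:
move_arm(plan=[[-1,1,0,0,0,0],[-1,1,0,0,0,0],[-1,1,0,0,0,0],[-0.2,0.4,0,0,0,0],[0,0,0,0,0,0]])

```text
clock: 8.3
position: [0.6481, 0.146, 0.1162]
tool_rot: [3.142, 0.0, 1.521]
force: [-1.0, 0.4, -1.7]
grip_width: 0.0416
```

```bash
python3 shot.py w6; python3 -c "
from h import *
rel([.6467,.1468,.033],1.528);print(bot.observe()['force'])"
```

```text
[0.6469 0.1476 0.1162] [-3.141 -0.     1.524] 8.35
pos [0.6469 0.1476 0.1162] rpy [-3.1411e+00 -4.0000e-04  1.5237e+00] t 8.35 w 0.0417
shift units [-0.03 -0.01  3.33]
turn units [-0.0002 -0.0001 -0.0014]
[-0.51915031  0.59019927 -1.95066908]
```

View pics/w6.png

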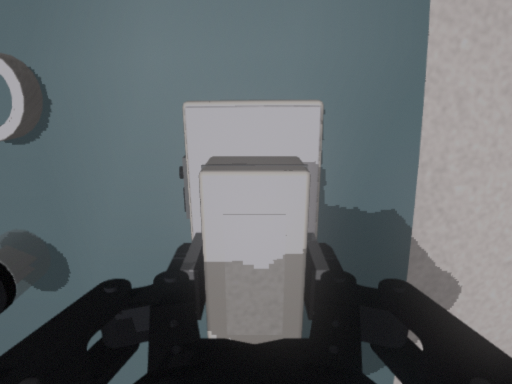

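Held box over the plate: plate far edge at row ~103, columns 183–323. The box is in the middle at columns 201–308, and the sides are parallel. Lowering.

Request:
move_arm(plan=[[0,0,1,0,0,-0.0015],[0,0,1,0,0,0],[0,0,0.8,0,0,0],[0,0,0.4,0,0,0],[0,0,0.1,0,0,0]])

```text
clock: 8.85
position: [0.6464, 0.1479, 0.0329]
tool_rot: [-3.14, 0.0, 1.531]
force: [0.5, 0.3, -1.4]
grip_width: 0.0413
```

Request:
move_arm(plan=[[0,0,0.04,0,0,0],[0,0,0,0,0,0]])

```text
clock: 9.05
position: [0.6475, 0.1477, 0.0337]
tool_rot: [3.141, -0.0, 1.531]
force: [0.7, 0.2, -1.6]
grip_width: 0.0415
```

```bash
python3 -c "
from h import *
rel([.6467,.1468,.032],1.528);print(bot.observe()['force'])"
```

```text
pos [0.6475 0.1477 0.0337] rpy [ 3.1406e+00 -4.0000e-04  1.5307e+00] t 9.05 w 0.0415
shift units [-0.04 -0.03  0.07]
turn units [ 0.0003 -0.0001  0.0009]
[ 0.65867411  0.15483271 -1.62336505]
```

Request:
move_arm(plan=[[-0.03,-0.02,0.08,0,0,0],[0,0,0,0,0,0]])

```text
clock: 9.25
position: [0.6474, 0.1472, 0.0325]
tool_rot: [3.139, -0.001, 1.531]
force: [-2.2, -0.9, 13.1]
grip_width: 0.0414
```

Request:
move_arm(plan=[[0,0,0.04,0,0,0],[0,0,0,0,0,0]])

```text
clock: 9.45
position: [0.6474, 0.1472, 0.0324]
tool_rot: [3.139, -0.001, 1.531]
force: [-7.5, -2.2, 28.8]
grip_width: 0.0414
```

Contact made; ease off slightly, then release.

Request:
move_arm(plan=[[0,0,-0.05,0,0,0],[0,0,0,0,0,0],[0,0,0,0,0,0]])

```text
clock: 9.75
position: [0.6473, 0.1469, 0.0325]
tool_rot: [3.14, -0.0, 1.531]
force: [-3.7, -0.9, 14.2]
grip_width: 0.0412
```

Request:
move_arm(plan=[[0,0,0,0,0,0],[0,0,0,0,0,0],[0,0,0,0,0,0],[0,0,0,0,0,0],[0,0,0,0,0,0]], claw=-1)

```text
clock: 10.25
position: [0.6466, 0.1466, 0.031]
tool_rot: [-3.141, 0.0, 1.531]
force: [-0.3, 0.3, -0.3]
grip_width: 0.0854
```

Request:
move_arm(plan=[[0,0,-0.6,0,0,0],[0,0,-1,0,0,0],[0,0,-1,0,0,0],[0,0,-1,0,0,0],[0,0,-1,0,0,0]])

```text
clock: 10.75
position: [0.6466, 0.1467, 0.1483]
tool_rot: [3.141, -0.0, 1.531]
force: [-0.2, -0.5, -0.1]
grip_width: 0.0857
```

Request:
move_arm(plan=[[0,0,-1,0,0,0],[0,0,-1,0,0,0],[0,0,-1,0,0,0],[0.2,0,0,0,0,0],[0,0,0,0,0,0]])

```text
clock: 11.25
position: [0.6468, 0.1524, 0.2222]
tool_rot: [3.14, -0.001, 1.532]
force: [0.7, 0.6, -1.1]
grip_width: 0.0854
```

```bash
python3 shot.py w7
python3 - <<'E'
from meas import *
import pickle
i=pickle.load(open("w7.pkl","rb"));a=cv2.imread("pics/w7.png").astype(int)
cv2.imwrite("pics/z7.png",cv2.resize(a[60:320,130:380].astype(np.uint8),None,fx=2.3,fy=2.3,interpolation=cv2.INTER_CUBIC))
E
```

```text
[0.6465 0.1519 0.2213] [ 3.142 -0.     1.532] 11.3
```

View pics/z7.png

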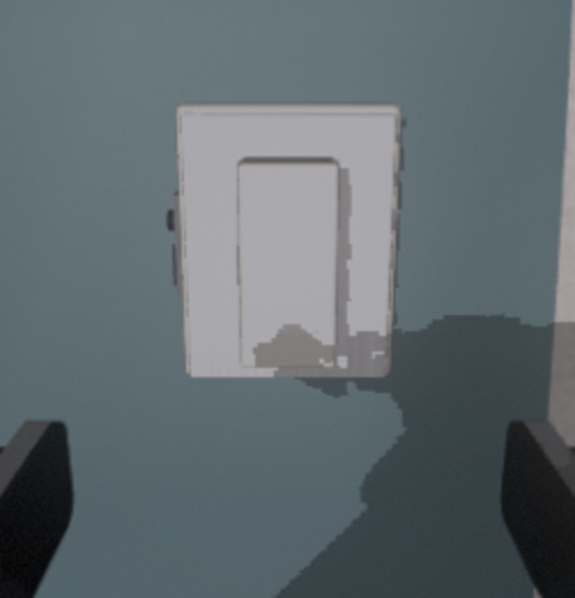

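The box stands on the plate with its corners in the zoom at (239,163), (338,163), (336,367) and (242,367). The plate rim runs (178,106) to (387,377). Checking the numbers.

Run:
```python
from meas import *
import pickle
i=pickle.load(open("w7.pkl","rb"))
o=np.array([130,60]);f=lambda q:np.array(q)/2.3+o-.3
print("plate",rect(plane(i,f([(178,106),(401,107),(387,377),(189,377)]),.027)))
print("box",rect(plane(i,f([(239,163),(338,163),(336,367),(242,367)]),.060)))
rel([.471,-.365,.22],1.53)
```

```text
plate (array([646.8, 148.8]), array([ 99. , 129.4]), 1.5272)
box (array([646.7, 147.4]), array([41.5, 89.2]), 1.5313)
pos [0.6465 0.1519 0.2213] rpy [ 3.1415 -0.      1.5315] t 11.3 w 0.0854
shift units [-20.94  -6.2    0.05]
turn units [ 0.     -0.      0.0005]
```

Request:
move_arm(plan=[[-1,-0.3,0,0,0,0],[-1,-0.3,0,0,0,0],[-1,-0.3,0,0,0,0],[-1,-0.3,0,0,0,0],[-1,-0.3,0,0,0,0]])

```text
clock: 11.8
position: [0.6034, 0.0271, 0.2203]
tool_rot: [-3.14, 0.0, 1.531]
force: [0.4, -0.4, 0.1]
grip_width: 0.0854
```

Request:
move_arm(plan=[[-1,-0.3,0,0,0,0],[-1,-0.3,0,0,0,0],[-1,-0.3,0,0,0,0],[-1,-0.3,0,0,0,0],[-1,-0.3,0,0,0,0]])

```text
clock: 12.3
position: [0.5609, -0.0963, 0.2204]
tool_rot: [-3.14, -0.0, 1.531]
force: [0.8, 0.1, 0.4]
grip_width: 0.0857
```

Request:
move_arm(plan=[[-1,-0.3,0,0,0,0],[-1,-0.3,0,0,0,0],[-1,-0.3,0,0,0,0],[-1,-0.3,0,0,0,0],[-1,-0.3,0,0,0,0]])

```text
clock: 12.8
position: [0.5184, -0.2196, 0.2204]
tool_rot: [-3.14, -0.0, 1.531]
force: [0.5, -0.4, 0.5]
grip_width: 0.0855
```

Request:
move_arm(plan=[[-1,-0.3,0,0,0,0],[-1,-0.3,0,0,0,0],[-1,-0.3,0,0,0,0],[0,0,0,0,0,0]])

```text
clock: 13.2
position: [0.4919, -0.2961, 0.22]
tool_rot: [-3.139, 0.0, 1.526]
force: [-1.1, -0.3, 0.3]
grip_width: 0.0854
```

```bash
python3 shot.py w8
```

```text
[ 0.4928 -0.294   0.2203] [-3.14  -0.     1.528] 13.25
```

View pics/w8.png

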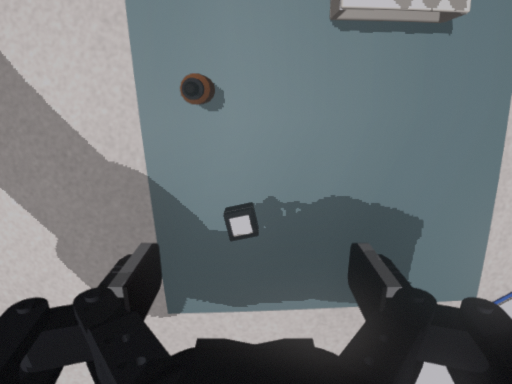

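The cover box is at (241,222), slightly turned; the bottle is at (197,90). Measuring both.

Run:
```python
from meas import *
import pickle
i=pickle.load(open("w8.pkl","rb"));a=cv2.imread("pics/w8.png")
cv2.imwrite("pics/z8.png",cv2.resize(a[195:250,215:270],None,fx=10,fy=10,interpolation=cv2.INTER_CUBIC))
b=a.astype(int);m=b[...,2]>150
c=blob(m,(241,226));print(rect(plane(i,c,.026)))
```

```text
(array([ 471.9, -365.2]), array([21.1, 21.3]), 0.1624)
```

View pics/z8.png

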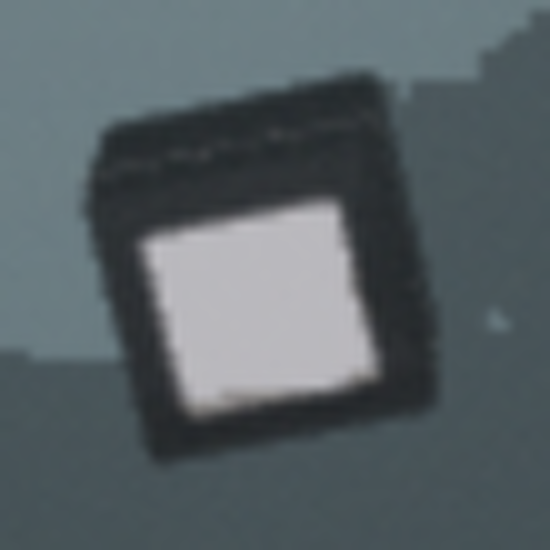

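Request:
move_arm(plan=[[0,0,0,0,0,-0.033],[0,0,0,0,0,-0.032],[-0.89,-0.42,1,0,0,0],[-0.89,-0.42,1,0,0,0],[-0.89,-0.42,1,0,0,0]])

```text
clock: 13.75
position: [0.4737, -0.3633, 0.1449]
tool_rot: [-3.141, -0.001, 1.737]
force: [0.6, -0.6, -0.1]
grip_width: 0.0855
```

Request:
move_arm(plan=[[0,0,1,0,0,0],[0,0,1,0,0,0],[0,0,0,0,0,0]])

```text
clock: 14.05
position: [0.4726, -0.3617, 0.0931]
tool_rot: [-3.139, -0.004, 1.736]
force: [-0.9, 1.0, 0.7]
grip_width: 0.0851
```

```bash
python3 shot.py w9; python3 -c "
from h import *
rel([.4719,-.3652,.004],1.733)"
```

```text
[ 0.4736 -0.3622  0.0951] [-3.140e+00 -2.000e-03  1.736e+00] 14.1
pos [ 0.4736 -0.3622  0.0951] rpy [-3.1402e+00 -2.4000e-03  1.7364e+00] t 14.1 w 0.0854
shift units [-0.12 -0.08  3.65]
turn units [-0.0005 -0.0008  0.0011]
```

View pics/w9.png

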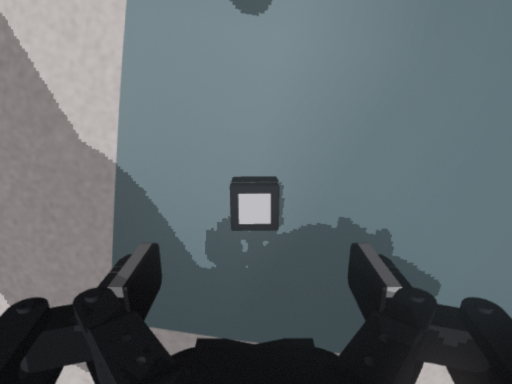

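The box is square in view with its label at (254,209), aligned. One check on the label, then descend.

Run:
```python
from meas import *
import pickle
i=pickle.load(open("w9.pkl","rb"));a=cv2.imread("pics/w9.png").astype(int)
c=blob(a[...,2]>150,(254,209));R=rect(plane(i,c,.026));print(R)
rel([R[0][0]/1000,R[0][1]/1000,.004],1.7364)
```

```text
(array([ 472. , -365.3]), array([21.2, 21.7]), 0.1667)
pos [ 0.4736 -0.3622  0.0951] rpy [-3.1402e+00 -2.4000e-03  1.7364e+00] t 14.1 w 0.0854
shift units [-0.12 -0.08  3.65]
turn units [-0.0005 -0.0008  0.    ]
```

Request:
move_arm(plan=[[-0.12,-0.08,1,0,0,0],[0,0,1,0,0,0],[0,0,1,0,0,0],[0,0,0.5,0,0,0],[0,0,0.15,0,0,0]])

```text
clock: 14.6
position: [0.4726, -0.3665, 0.0048]
tool_rot: [-3.141, -0.0, 1.736]
force: [-0.3, -0.2, -0.2]
grip_width: 0.0854
```

Request:
move_arm(plan=[[0,0,0,0,0,0],[0,0,0,0,0,0]])

```text
clock: 14.8
position: [0.4729, -0.3672, 0.0061]
tool_rot: [3.141, 0.001, 1.735]
force: [-0.3, 0.4, -0.5]
grip_width: 0.0851
```

```bash
python3 -c "
from h import *
rel([.472,-.3653,.004],1.737)"
```

```text
pos [ 0.4729 -0.3672  0.0061] rpy [3.1406e+00 1.0000e-03 1.7351e+00] t 14.8 w 0.0851
shift units [ 0.08 -0.02  0.08]
turn units [ 0.0003  0.0003 -0.0006]
```

Request:
move_arm(plan=[[0.05,0,0.06,0,0,0],[0,0,0,0,0,0]])

```text
clock: 15.0
position: [0.4722, -0.3657, 0.0038]
tool_rot: [3.141, 0.0, 1.735]
force: [0.3, 0.6, -0.4]
grip_width: 0.0855
```

Request:
move_arm(plan=[[0,0,0,0,0,0],[0,0,0,0,0,0],[0,0,0,0,0,0],[0,0,0,0,0,0],[0,0,0,0,0,0]], claw=1, force=25)

```text
clock: 15.5
position: [0.4722, -0.3657, 0.0035]
tool_rot: [3.141, 0.0, 1.735]
force: [-1.5, -0.2, 3.9]
grip_width: 0.0334
```

Request:
move_arm(plan=[[0,0,0,0,0,0],[0,0,0,0,0,0],[0,0,0,0,0,0]])

```text
clock: 15.8
position: [0.4721, -0.3657, 0.0034]
tool_rot: [3.142, 0.0, 1.735]
force: [-0.3, -0.6, 5.9]
grip_width: 0.0336
```

Request:
move_arm(plan=[[0,0,-0.5,0,0,0],[0,0,-1,0,0,0],[0,0,-1,0,0,0],[0,0,-1,0,0,0],[0,0,-1,0,0,0]])

```text
clock: 16.3
position: [0.472, -0.3655, 0.1175]
tool_rot: [3.141, -0.0, 1.735]
force: [-0.1, 0.2, -1.2]
grip_width: 0.034
```

Request:
move_arm(plan=[[0,0,-1,0,0,0.033],[0,0,-1,0,0,0.033],[0,0,-1,0,0,0],[0,0,0,0,0,0],[0,0,0,0,0,0]])

```text
clock: 16.8
position: [0.472, -0.3657, 0.1914]
tool_rot: [3.141, 0.001, 1.528]
force: [-0.5, -0.0, -0.7]
grip_width: 0.0334
```

```bash
python3 shot.py w10; python3 -c "
from h import *
rel([.6467,.147,.2],1.53)"
```

```text
[ 0.4717 -0.3656  0.1907] [-3.141 -0.     1.528] 16.85
pos [ 0.4717 -0.3656  0.1907] rpy [-3.1412e+00 -1.0000e-04  1.5279e+00] t 16.85 w 0.0337
shift units [20.78  6.11 -0.37]
turn units [-0.0001 -0.     -0.0007]
```

View pics/w10.png

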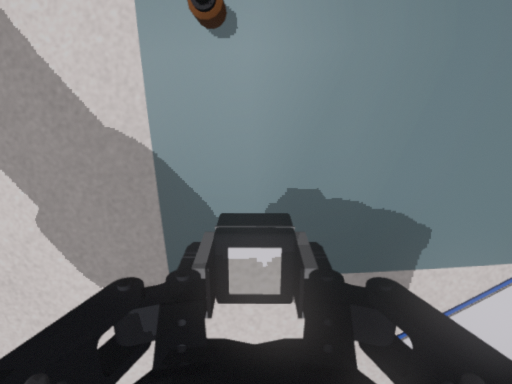

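The cover box is held square, label roughly (228,247)–(281,295). I'll check its offset in the grip and carry it to the plate.

Run:
```python
from meas import *
import pickle
i=pickle.load(open("w10.pkl","rb"));a=cv2.imread("pics/w10.png").astype(int)
q=plane(i,[(228,247.5),(281,247.5),(280.5,295),(228.5,295)],.2133);print(rect(q)); q=plane(i,[(218,227),(292,227),(218.5,303),(291,303)],.2133);print(rect(q))
```

```text
(array([ 471.2, -365.7]), array([22.6, 22.9]), 1.5281)
(array([ 471.4, -363.2]), array([31.9, 36.2]), 1.528)
```

Request:
move_arm(plan=[[1,0.3,0,0,0,0],[1,0.3,0,0,0,0],[1,0.3,0,0,0,0],[1,0.3,0,0,0,0],[1,0.3,0,0,0,0]])

```text
clock: 17.35
position: [0.5146, -0.2412, 0.1898]
tool_rot: [-3.14, -0.001, 1.528]
force: [1.1, -0.3, -0.4]
grip_width: 0.0332
```

Request:
move_arm(plan=[[1,0.3,0,0,0,0],[1,0.3,0,0,0,0],[1,0.3,0,0,0,0],[1,0.3,0,0,0,0],[1,0.3,0,0,0,0]])

```text
clock: 17.85
position: [0.5575, -0.118, 0.1899]
tool_rot: [-3.14, -0.001, 1.528]
force: [-0.1, 0.8, 0.4]
grip_width: 0.0336
```

Request:
move_arm(plan=[[1,0.3,0,0,0,0],[1,0.3,0,0,0,0],[1,0.3,0,0,0,0],[1,0.3,0,0,0,0],[1,0.3,0,0,0,0]])

```text
clock: 18.35
position: [0.6003, 0.0051, 0.1898]
tool_rot: [-3.14, -0.0, 1.528]
force: [-0.5, 0.5, 0.6]
grip_width: 0.0331
```

Request:
move_arm(plan=[[1,0.3,0,0,0,0],[1,0.3,0,0,0,0],[1,0.3,0,0,0,0],[1,0.2,0,0,0,0],[1,0.1,0,0,0,0]])

```text
clock: 18.85
position: [0.6357, 0.1286, 0.1895]
tool_rot: [-3.14, 0.0, 1.528]
force: [0.2, -0.6, -0.6]
grip_width: 0.0334
```

Request:
move_arm(plan=[[0.8,0,0,0,0,0],[0,0,1,0,0,0],[0,0,1,0,0,0],[0,0,0,0,0,0]])

```text
clock: 19.25
position: [0.6348, 0.1471, 0.1369]
tool_rot: [-3.136, 0.002, 1.529]
force: [-0.5, -0.1, -0.2]
grip_width: 0.0336
```

```bash
python3 shot.py w11; python3 -c "
from h import *
rel([.6467,.147,.0625],1.53)"
```

```text
[0.6357 0.1474 0.1391] [-3.138e+00  1.000e-03  1.528e+00] 19.3
pos [0.6357 0.1474 0.1391] rpy [-3.1379e+00  8.0000e-04  1.5281e+00] t 19.3 w 0.0337
shift units [0.   0.45 3.06]
turn units [-0.0012  0.0002 -0.0006]
```

View pics/w11.png

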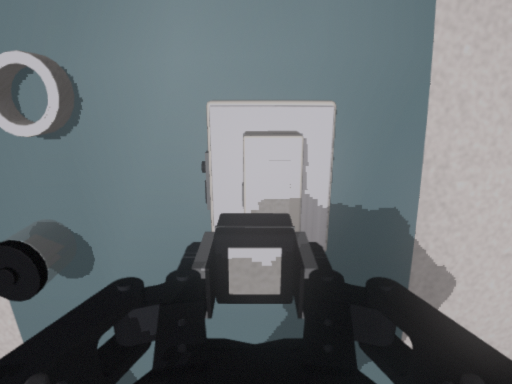

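The held cover box at columns 216–293 is still ~11 mm left of the slide box (columns 243–302), as the numbers say. Correcting, then lowering partway.

Request:
move_arm(plan=[[0,0.45,0,0,0,0],[0,0,1,0,0,0],[0,0,1,0,0,0],[0,0,0.6,0,0,0],[0,0,0,0,0,0]])

```text
clock: 19.8
position: [0.6475, 0.147, 0.0748]
tool_rot: [-3.139, 0.0, 1.528]
force: [-0.1, 0.0, 0.1]
grip_width: 0.0336
```

Request:
move_arm(plan=[[0,0,0,0,0,0],[0,0,0,0,0,0]])

```text
clock: 20.0
position: [0.6488, 0.1475, 0.0773]
tool_rot: [3.14, -0.001, 1.528]
force: [0.7, 1.0, -0.2]
grip_width: 0.0336
```

```bash
python3 shot.py w12; python3 -c "
from h import *
rel([.6467,.1474,.0635],1.53)"
```

```text
[0.6488 0.1474 0.0772] [ 3.14  -0.     1.528] 20.05
pos [0.6488 0.1474 0.0772] rpy [ 3.1399e+00 -5.0000e-04  1.5276e+00] t 20.05 w 0.0337
shift units [-0.   -0.08  0.55]
turn units [ 0.0005 -0.0002 -0.0008]
```

View pics/w12.png

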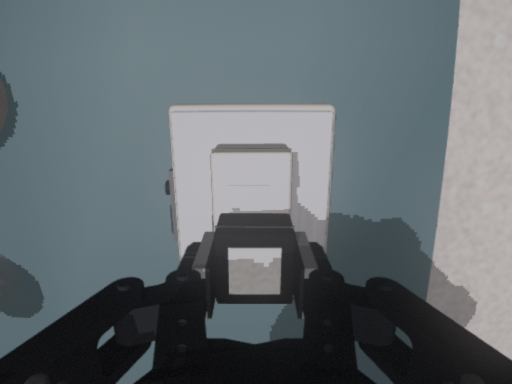

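The slide box spans columns 211–292 and the cover box 216–293, so ~1.5–2 mm to the left is needed, agreeing with the pose.

Request:
move_arm(plan=[[0,-0.07,0.3,0,0,0],[0,0,0.15,0,0,0],[0,0,0,0,0,0],[0,0,0,0,0,0]])

```text
clock: 20.45
position: [0.6463, 0.1473, 0.0644]
tool_rot: [-3.141, 0.0, 1.528]
force: [0.7, 0.2, -0.0]
grip_width: 0.0335
```

```bash
python3 -c "
from h import *
rel([.6467,.1474,.0635],1.53);print(bot.observe()['force'])"
```

```text
pos [0.6463 0.1473 0.0644] rpy [-3.1413  0.      1.5277] t 20.45 w 0.0335
shift units [0.   0.02 0.04]
turn units [-0.0001  0.     -0.0007]
[ 0.72940285  0.15761237 -0.04100345]
```

Request:
move_arm(plan=[[0,0,0.03,0,0,0],[0,0,0,0,0,0]])

```text
clock: 20.65
position: [0.6464, 0.1473, 0.0638]
tool_rot: [3.142, -0.0, 1.528]
force: [-0.2, -0.2, -0.1]
grip_width: 0.0336
```

Request:
move_arm(plan=[[0,0,0.02,0,0,0],[0,0,0,0,0,0]])

```text
clock: 20.85
position: [0.6464, 0.1473, 0.0635]
tool_rot: [3.141, -0.0, 1.528]
force: [-0.9, -0.2, 2.6]
grip_width: 0.0335
```

Contact (2.6 N). Release and rise.

Request:
move_arm(plan=[[0,0,0,0,0,0],[0,0,0,0,0,0],[0,0,0,0,0,0],[0,0,0,0,0,0],[0,0,0,0,0,0]], claw=-1)

```text
clock: 21.35
position: [0.6463, 0.1473, 0.0633]
tool_rot: [-3.142, -0.0, 1.528]
force: [0.6, -0.1, 0.5]
grip_width: 0.0858
```

Request:
move_arm(plan=[[0,0,-0.5,0,0,0],[0,0,-1,0,0,0],[0,0,-1,0,0,0],[0,0,-1,0,0,0],[0,0,-1,0,0,0]])

```text
clock: 21.85
position: [0.6463, 0.1474, 0.1779]
tool_rot: [3.141, -0.0, 1.528]
force: [-0.3, -0.1, 0.2]
grip_width: 0.0853
```

Request:
move_arm(plan=[[0,0,-1,0,0,0],[0,0,-1,0,0,0],[0,0,-1,0,0,0],[0,0,0,0,0,0],[0,0,0,0,0,0]])

```text
clock: 22.35
position: [0.6464, 0.1474, 0.2518]
tool_rot: [3.14, -0.0, 1.528]
force: [-0.0, -0.2, -1.2]
grip_width: 0.0855
```

```bash
python3 shot.py w13
python3 - <<'E'
from meas import *
a=cv2.imread("pics/w13.png")
cv2.imwrite("pics/z13.png",cv2.resize(a[60:320,130:380],None,fx=2.3,fy=2.3,interpolation=cv2.INTER_CUBIC))
E
```

```text
[0.6461 0.1472 0.2509] [-3.142  0.     1.528] 22.4
```

View pics/z13.png

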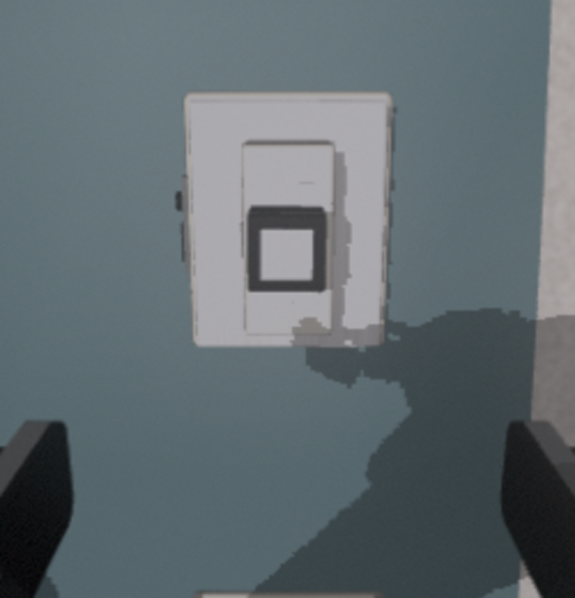

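Run:
```python
from meas import *
import pickle
i=pickle.load(open("w13.pkl","rb"));a=cv2.imread("pics/w13.png").astype(int)
o=np.array([130,60]);f=lambda q:np.array(q)/2.3+o-.3
print("plate",rect(plane(i,f([(184,95),(392,95),(381,346),(194,346)]),.027)))
print("slide",rect(plane(i,f([(243,145),(333,145),(331,334),(245,334)]),.060)))
print("cover",rect(plane(i,f([(249.5,214),(326.5,214),(325.5,291),(249.5,291)]),.086)))
c=blob(a[...,2]>140,(254,170));print("label",rect(plane(i,c,.086)))
P=np.array([.6467,.1470]);Q=np.array([.6352,-.1207]);u=(P-Q)/np.linalg.norm(P-Q)
M=(P+Q)/2; print("mid",M,u, "n",np.array([-u[1],u[0]]))
rel([.44,-.215,.22],1.53)
```

```text
plate (array([646.2, 148.6]), array([100.1, 128.2]), 1.5276)
slide (array([646.2, 147.2]), array([41.1, 88.9]), 1.5275)
cover (array([645.9, 148.4]), array([32.9, 33.7]), 1.5275)
label (array([645.7, 147.5]), array([20.7, 21.1]), 1.5275)
mid [0.64095 0.01315] [0.04291895 0.99907856] n [-0.99907856  0.04291895]
pos [0.6461 0.1472 0.2509] rpy [-3.1415e+00  2.0000e-04  1.5278e+00] t 22.4 w 0.0854
shift units [-14.83  -7.61   1.24]
turn units [-0.      0.0001 -0.0007]
```

The stack is within ~1 mm of centre and parallel to the plate. Next the bottle: target (0.641, 0.013). Going to look at it.

Request:
move_arm(plan=[[-1,-0.6,0,0,0,0],[-1,-0.6,0,0,0,0],[-1,-0.6,0,0,0,0],[-1,-0.6,0,0,0,0],[-1,-0.6,0,0,0,0]])

```text
clock: 22.9
position: [0.5648, 0.0246, 0.2501]
tool_rot: [-3.14, 0.0, 1.528]
force: [0.4, 0.3, 0.1]
grip_width: 0.0855
```

Request:
move_arm(plan=[[-1,-0.6,0,0,0,0],[-1,-0.6,0,0,0,0],[-1,-0.6,0,0,0,0],[-1,-0.6,0,0,0,0],[-1,-0.6,0.3,0,0,0]])

```text
clock: 23.4
position: [0.4849, -0.0969, 0.2433]
tool_rot: [-3.142, 0.0, 1.528]
force: [0.5, -1.1, 0.5]
grip_width: 0.0855
```

Request:
move_arm(plan=[[-1,-0.6,0.4,0,0,0],[-1,-0.6,0.5,0,0,0],[0,-0.4,0.5,0,0,0],[0,0,0,0,0,0],[0,0,0,0,0,0]])

```text
clock: 23.9
position: [0.4439, -0.1438, 0.2085]
tool_rot: [-3.141, -0.0, 1.528]
force: [0.2, -0.5, 0.8]
grip_width: 0.0853
```

```bash
python3 shot.py w14
```

```text
[ 0.4443 -0.1437  0.2087] [ 3.141 -0.     1.529] 23.95
```

View pics/w14.png

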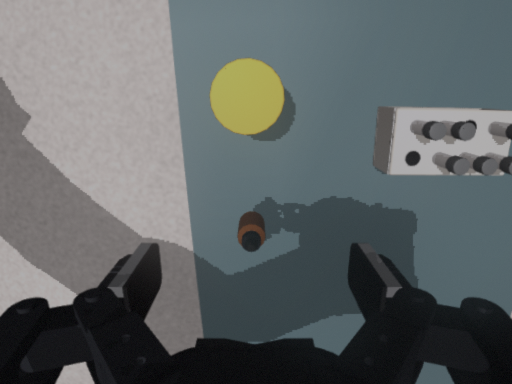

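The bottle is at (251,232): foot arc top at row ~211 and black bulb at (251,240). The cup's yellow lid is at (247,97).

Run:
```python
from meas import *
import pickle
i=pickle.load(open("w14.pkl","rb"));a=cv2.imread("pics/w14.png")
cv2.imwrite("pics/z14.png",cv2.resize(a[200:260,225:280],None,fx=10,fy=10,interpolation=cv2.INTER_CUBIC))
print(plane(i,[(251.3,240)],.06))
b=a.astype(int);m=(b[...,2]-b[...,0]>25);c=blob(m,(251,220));print(cv2.boundingRect(c))
x,y,w,h=cv2.boundingRect(c)
print(plane(i,[(x+w/2-.5,y)],.005), plane(i,[(x-.5,232),(x+w-.5,232)],.035))
```

```text
[[ 0.43698956 -0.20976535  0.06      ]]
(0, 0, 512, 384)
[[0.45081398 0.01800985 0.005     ]] [[ 0.15518727 -0.20262178  0.035     ]
 [ 0.72658423 -0.22681846  0.035     ]]
```

View pics/z14.png

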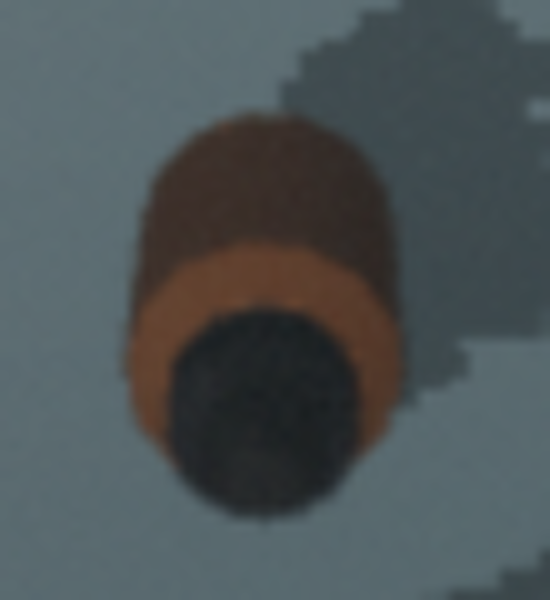

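Run:
```python
from meas import *
import pickle
i=pickle.load(open("w14.pkl","rb"))
f=lambda q:np.array(q)/10+[225,200]-.45
print(plane(i,f([(266,243),(128,375),(403,375)]),.040)); print(plane(i,f([(269,112)]),.0))
print(plane(i,f([(264,515),(264,310)]),[.055,.045]))
```

```text
[[ 0.4370357  -0.20083409  0.04      ]
 [ 0.42180466 -0.21522869  0.04      ]
 [ 0.4507832  -0.21644707  0.04      ]]
[[ 0.43694326 -0.20108251  0.        ]]
[[ 0.43591012 -0.22445783  0.055     ]
 [ 0.4366377  -0.20619152  0.045     ]]
```

Request:
move_arm(plan=[[-1,-0.19,0,0,0,0],[-1,0,0,0,0,0],[-0.9,0,0,0,0,0],[0,0,1,0,0,0],[0,0,1,0,0,0]])

```text
clock: 24.45
position: [0.4369, -0.2169, 0.1584]
tool_rot: [3.14, 0.001, 1.527]
force: [0.5, -0.9, -0.9]
grip_width: 0.0852
```

Request:
move_arm(plan=[[0,0,1,0,0,0],[0,0,1,0,0,0],[0,0,0,0,0,0],[0,0,0,0,0,0]])

```text
clock: 24.85
position: [0.4365, -0.216, 0.109]
tool_rot: [3.141, -0.0, 1.529]
force: [0.8, 0.1, 0.1]
grip_width: 0.0854
```

```bash
python3 shot.py w15;  python3 -c "
from h import *
rel([.4365,-.216,.006],1.53)"
```

```text
[ 0.4367 -0.2163  0.1095] [3.14  0.    1.528] 24.9
pos [ 0.4367 -0.2163  0.1095] rpy [3.1404e+00 3.0000e-04 1.5284e+00] t 24.9 w 0.0856
shift units [ 0.01 -0.01  4.14]
turn units [ 0.0004  0.0001 -0.0005]
```

View pics/w15.png

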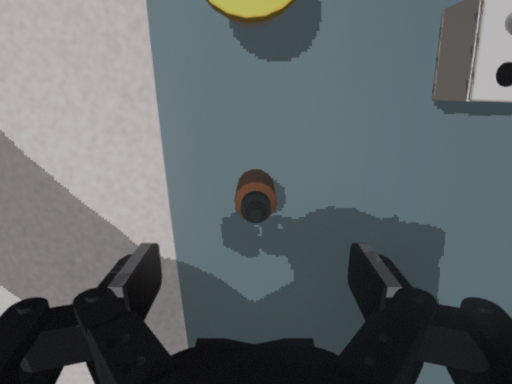

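Run:
```python
from meas import *
import pickle
i=pickle.load(open("w15.pkl","rb"))
print(plane(i,[(256,180),(235.5,197),(275.5,197)],.040)); print(plane(i,[(257,169.5)],.0))
```

```text
[[ 0.43740674 -0.1998412   0.04      ]
 [ 0.42279595 -0.2113506   0.04      ]
 [ 0.45034224 -0.2125071   0.04      ]]
[[ 0.43829519 -0.20175916  0.        ]]
```

Bottle centre confirmed at (0.437, −0.216). Descend and grip.

Request:
move_arm(plan=[[0,0,1,0,0,0],[0,0,1,0,0,0],[0,0,1,0,0,0],[0,0,0.8,0,0,0],[0,0,0.3,0,0,0]])

```text
clock: 25.4
position: [0.4362, -0.2165, 0.0056]
tool_rot: [3.141, 0.0, 1.528]
force: [0.6, 0.1, -0.5]
grip_width: 0.0854
```

Request:
move_arm(plan=[[0,0,0,0,0,0],[0,0,0,0,0,0]])

```text
clock: 25.6
position: [0.4365, -0.2167, 0.007]
tool_rot: [3.14, 0.001, 1.528]
force: [0.5, 0.2, 0.1]
grip_width: 0.0852
```

Request:
move_arm(plan=[[0,0,0,0,0,0],[0,0,0,0,0,0],[0,0,0,0,0,0],[0,0,0,0,0,0],[0,0,0,0,0,0]], claw=1, force=30)

```text
clock: 26.1
position: [0.4358, -0.2166, 0.0061]
tool_rot: [3.141, 0.0, 1.528]
force: [-1.0, -0.8, 8.1]
grip_width: 0.029
```

Request:
move_arm(plan=[[0,0,0,0,0,0],[0,0,0,0,0,0],[0,0,0,0,0,0]])

```text
clock: 26.4
position: [0.4359, -0.2166, 0.0061]
tool_rot: [3.141, 0.0, 1.528]
force: [-0.8, -0.0, 8.7]
grip_width: 0.029
```

```bash
python3 -c "
from h import *
rel([.4365,-.216,.006],1.53);print(bot.observe()['force'])"
```

```text
pos [ 0.4359 -0.2166  0.0061] rpy [3.1413e+00 4.0000e-04 1.5276e+00] t 26.4 w 0.029
shift units [0.02 0.02 0.01]
turn units [ 0.0001  0.0001 -0.0008]
[-0.82059363 -0.02540727  8.74138743]
```

Request:
move_arm(plan=[[0,0,-0.4,0,0,0],[0,0,-0.8,0,0,0],[0,0,-0.8,0,0,0],[0,0,-0.8,0,0,0],[0,0,-0.8,0,0,0]])

```text
clock: 26.9
position: [0.4356, -0.2163, 0.0971]
tool_rot: [-3.142, -0.0, 1.528]
force: [0.2, 0.1, -1.5]
grip_width: 0.0291
```

Request:
move_arm(plan=[[0,0,-0.8,0,0,0],[0,0,-0.8,0,0,0],[0,0,-0.3,0,0,0],[0,0,0,0,0,0],[0,0,0,0,0,0]])

```text
clock: 27.4
position: [0.4354, -0.2165, 0.1428]
tool_rot: [-3.141, -0.0, 1.528]
force: [0.4, 0.3, -1.1]
grip_width: 0.0291
```

```bash
python3 shot.py w16;  python3 -c "
from h import *
rel([.641,.0132,.14],1.53);print(bot.observe()['force'])"
```

```text
[ 0.4353 -0.2163  0.1425] [-3.141 -0.     1.528] 27.45
pos [ 0.4353 -0.2163  0.1425] rpy [-3.1406e+00 -5.0000e-04  1.5277e+00] t 27.45 w 0.0293
shift units [9.53 7.83 0.1 ]
turn units [-0.0003 -0.0001 -0.0007]
[-0.51832329  1.11602754 -0.94972841]
```

View pics/w16.png

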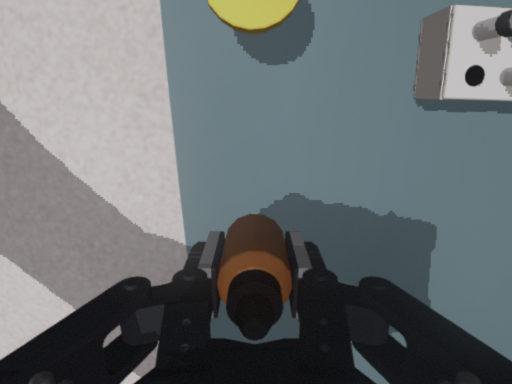

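The bottle is held upright between the pads, centred at column 254.

Run:
```python
from meas import *
import pickle
i=pickle.load(open("w16.pkl","rb"))
print(plane(i,[(254.5,247),(218,270),(291,270)],.1764)); print(plane(i,[(254.5,214)],.1364))
```

```text
[[ 0.43534608 -0.19895606  0.1764    ]
 [ 0.42100946 -0.20808654  0.1764    ]
 [ 0.44883558 -0.20927021  0.1764    ]]
[[ 0.43520892 -0.20107829  0.1364    ]]
```

Request:
move_arm(plan=[[0.5,0.4,0,0,0,0],[0.9,0.75,0,0,0,0],[0.9,0.75,0,0,0,0],[0.9,0.75,0,0,0,0],[0.9,0.75,0,0,0,0]])

```text
clock: 27.95
position: [0.5253, -0.1166, 0.1423]
tool_rot: [-3.14, -0.0, 1.528]
force: [0.6, -0.3, -1.5]
grip_width: 0.0293
```

Request:
move_arm(plan=[[0.9,0.75,0,0,0,0],[0.9,0.75,0,0,0,0],[0.9,0.75,0,0,0,0],[0.9,0.75,0,0,0,0],[0.9,0.75,0,0,0,0]])

```text
clock: 28.45
position: [0.6238, -0.0083, 0.142]
tool_rot: [-3.14, 0.0, 1.528]
force: [-0.3, 0.2, -1.3]
grip_width: 0.0291
```

Request:
move_arm(plan=[[0.6,0.45,0,0,0,0],[0.3,0.23,0,0,0,0],[0,0,0,0,0,0],[0,0,0,0,0,0]])

```text
clock: 28.85
position: [0.6409, 0.0115, 0.1427]
tool_rot: [-3.14, 0.001, 1.527]
force: [-0.1, -0.7, -1.4]
grip_width: 0.0291
```

```bash
python3 shot.py w17;  python3 -c "
from h import *
rel([.641,.0132,.0065],1.53);print(bot.observe()['force'])"
```

```text
[0.6409 0.0111 0.143 ] [-3.141e+00  1.000e-03  1.527e+00] 28.9
pos [0.6409 0.0111 0.143 ] rpy [-3.1408e+00  8.0000e-04  1.5268e+00] t 28.9 w 0.0291
shift units [0.09 0.   5.46]
turn units [-0.0002  0.0003 -0.001 ]
[ 0.03649461 -0.61025544 -0.14615611]
```

View pics/w17.png

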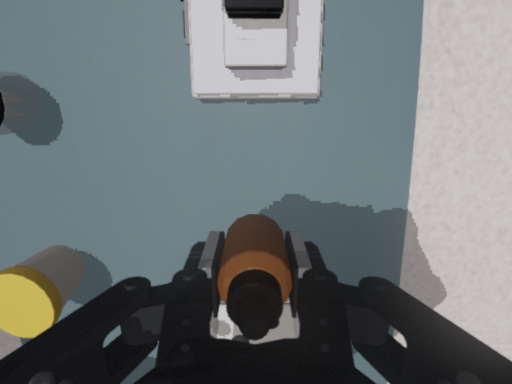

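The bottle is over the spot, upright, with the plate ahead and the rack behind. Lowering.

Request:
move_arm(plan=[[0.07,0,0.6,0,0,0],[0,0,1,0,0,0],[0,0,1,0,0,0],[0,0,1,0,0,0],[0,0,0.9,0,0,0]])

```text
clock: 29.4
position: [0.6407, 0.0133, 0.0287]
tool_rot: [-3.14, 0.0, 1.527]
force: [0.0, 0.1, -1.2]
grip_width: 0.0289
```

Request:
move_arm(plan=[[0,0,0.5,0,0,0],[0,0,0.25,0,0,0],[0,0,0.1,0,0,0],[0,0,0,0,0,0]])

```text
clock: 29.8
position: [0.6418, 0.0141, 0.0099]
tool_rot: [3.141, -0.0, 1.528]
force: [0.2, 0.4, -0.3]
grip_width: 0.0289
```

```bash
python3 -c "
from h import *
rel([.641,.0132,.0062],1.53);print(bot.observe()['force'])"
```

```text
pos [0.6418 0.0141 0.0099] rpy [ 3.1411e+00 -1.0000e-04  1.5275e+00] t 29.8 w 0.0289
shift units [-0.04 -0.03  0.15]
turn units [ 0.0002 -0.     -0.0008]
[ 0.20962419  0.3763591  -0.33453976]
```

Request:
move_arm(plan=[[-0.03,-0.03,0.1,0,0,0],[0,0,0.03,0,0,0],[0,0,0,0,0,0]])

```text
clock: 30.1
position: [0.6409, 0.0133, 0.0066]
tool_rot: [3.141, 0.0, 1.528]
force: [-0.4, -0.2, -1.5]
grip_width: 0.0291
```

Request:
move_arm(plan=[[0,0,0.02,0,0,0],[0,0,0,0,0,0]])

```text
clock: 30.3
position: [0.641, 0.0134, 0.0062]
tool_rot: [3.141, 0.0, 1.528]
force: [-1.7, -0.8, 4.3]
grip_width: 0.0292
```

Request:
move_arm(plan=[[0,0,0,0,0,0],[0,0,0,0,0,0],[0,0,0,0,0,0],[0,0,0,0,0,0],[0,0,0,0,0,0]], claw=-1)

```text
clock: 30.8
position: [0.6408, 0.0135, 0.0057]
tool_rot: [-3.141, -0.0, 1.528]
force: [-0.0, 0.2, 0.4]
grip_width: 0.0855
```

Request:
move_arm(plan=[[0,0,-0.5,0,0,0],[0,0,-1,0,0,0],[0,0,-1,0,0,0],[0,0,-1,0,0,0],[0,0,-1,0,0,0]])

```text
clock: 31.3
position: [0.6408, 0.0135, 0.1203]
tool_rot: [3.141, -0.0, 1.528]
force: [-0.6, -0.2, 0.7]
grip_width: 0.0853
```

Request:
move_arm(plan=[[0,0,-1,0,0,0],[0,0,-1,0,0,0],[0,0,-1,0,0,0],[0,0,-0.5,0,0,0],[0,0,0,0,0,0]])

```text
clock: 31.8
position: [0.6414, 0.0135, 0.2078]
tool_rot: [3.139, -0.0, 1.528]
force: [-0.8, 0.5, 0.6]
grip_width: 0.0853
```

```bash
python3 shot.py w18;  python3 -c "
from h import *
rel([.4347,.09,.2],0)"
```

```text
[0.6409 0.0133 0.2062] [3.141 0.    1.528] 31.85
pos [0.6409 0.0133 0.2062] rpy [3.1407e+00 2.0000e-04 1.5276e+00] t 31.85 w 0.0857
shift units [ 2.71 -8.37  0.24]
turn units [ 3.000e-04 -2.000e-04  4.863e-01]
```

View pics/w18.png

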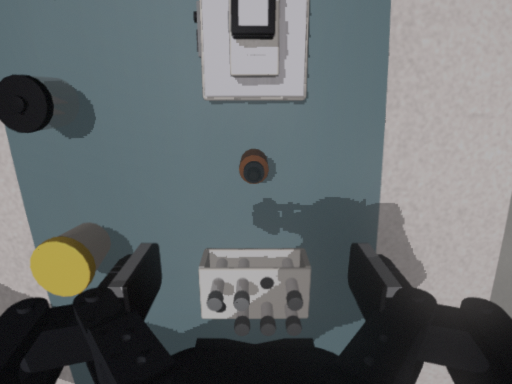

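The bottle stands upright at (253,165) between the plate and the rack. The jar lid is at (25,103). Turning the wrist for the jar so the jaws run parallel to the plate–rack line.

Run:
```python
from meas import *
import pickle
a=cv2.imread("pics/w18.png")
cv2.imwrite("pics/z18.png",cv2.resize(a[140:195,225:280],None,fx=10,fy=10,interpolation=cv2.INTER_CUBIC))
```

```text
(no output)
```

View pics/z18.png

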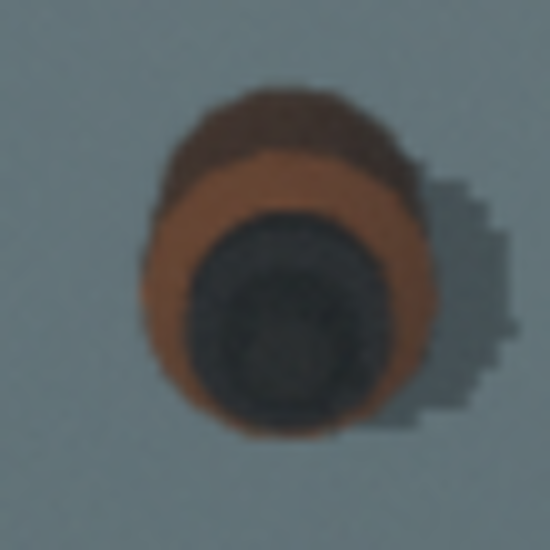

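Request:
move_arm(plan=[[0.5,-1,0,0,0,0],[0.5,-1,0,0,0,0],[0.5,-1,0,0,0,0],[0.5,-1,0,0,0,0],[0.5,-1,0,0,0,0]])

```text
clock: 32.35
position: [0.5169, 0.0815, 0.2046]
tool_rot: [-3.14, 0.0, 1.528]
force: [-0.0, 0.2, 0.2]
grip_width: 0.0855
```

Request:
move_arm(plan=[[0,0,0,0,0,0.0455],[0,0,0,0,0,0.0455],[0,0,0,0,0,0.0455],[0,0,0,0,0,0.0455],[0,0,0,0,0,0.0455]])

```text
clock: 32.85
position: [0.518, 0.081, 0.2046]
tool_rot: [-3.14, 0.001, 0.807]
force: [-1.3, -0.1, -0.6]
grip_width: 0.0856
```

Request:
move_arm(plan=[[0,0,0,0,0,0.0455],[0,0,0,0,0,0.0455],[0,0,0,0,0,0.0455],[0,0,0,0,0,0.0455],[0,0,0,0,0,0.0455]])

```text
clock: 33.35
position: [0.518, 0.081, 0.2046]
tool_rot: [3.141, 0.002, 0.092]
force: [-0.1, 0.1, 1.1]
grip_width: 0.0853
```

Request:
move_arm(plan=[[0,0,0,0,0,0.0455],[0,0,0,0,0,0],[0,0,0,0,0,0]])

```text
clock: 33.65
position: [0.5182, 0.0812, 0.2051]
tool_rot: [3.141, 0.001, -0.04]
force: [0.4, 0.8, -0.3]
grip_width: 0.0854
```

```bash
python3 shot.py w19;  python3 -c "
from h import *
rel([.4347,.09,.15],-.043);print(bot.observe()['qpos'].round(2))"
```

```text
[0.5183 0.0812 0.2052] [ 3.141e+00  1.000e-03 -4.000e-02] 33.7
pos [0.5183 0.0812 0.2052] rpy [ 3.1414e+00  9.0000e-04 -4.0300e-02] t 33.7 w 0.0855
shift units [-3.35 -0.22  2.21]
turn units [0.0001 0.0003 0.0009]
[-0.01  0.41 -0.33  1.88  0.17  0.88 -2.04]
```

View pics/w19.png

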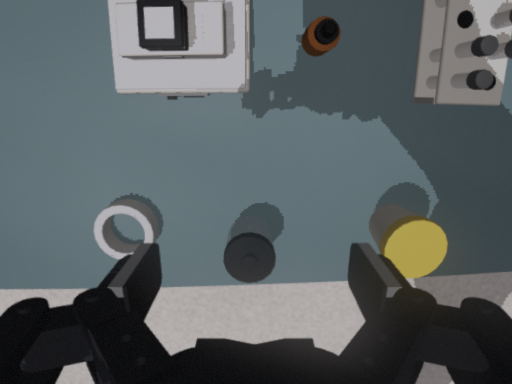

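The jar lid is centred near (249,257), the bottle is at (321,37), and the plate stack and rack are at the top.

Run:
```python
from meas import *
import pickle
i=pickle.load(open("w18.pkl","rb"))
f=lambda q:np.array(q)/10+[225,140]-.45
print("bottle",plane(i,f([(289,293),(142,290),(437,290)]),.040),plane(i,f([(286,85)]),0))
print("bulb",plane(i,f([(285,335)]),.062))
i=pickle.load(open("w19.pkl","rb"));a=cv2.imread("pics/w19.png").astype(int)
m=(a[...,2]<55)&(np.arange(384)[:,None]<285)&(abs(np.arange(512)-250)<50)
c=blob(m,(249,257));P=plane(i,c,.06)[:,:2].astype(np.float32);P=P[P[:,0]<10];print(cv2.boundingRect(c),cv2.minEnclosingCircle(P),cv2.fitEllipse(P*1000))
print("cup",plane(i,[(416,249)],.07))
```

```text
bottle [[0.64003665 0.01499335 0.04      ]
 [0.6255686  0.01593338 0.04      ]
 [0.65463201 0.01465972 0.04      ]] [[0.64029894 0.02920083 0.        ]]
bulb [[0.63973556 0.01605787 0.062     ]]
(224, 232, 51, 50) ((0.4342406988143921, 0.08922926336526871), 0.02749100886285305) ((434.6084899902344, 89.51978302001953), (50.515098571777344, 53.2650260925293), 81.45246124267578)
cup [[ 0.44065522 -0.07311866  0.07      ]]
```

Request:
move_arm(plan=[[-0.9,-0.19,0,0,0,0.001],[-0.9,0,0.5,0,0,0],[-0.9,0,0.8,0,0,0],[-0.66,0,1,0,0,0],[0,0,1,0,0,0]])

```text
clock: 34.2
position: [0.4331, 0.0897, 0.1227]
tool_rot: [3.141, 0.0, -0.044]
force: [0.8, -0.5, 0.0]
grip_width: 0.0851
```

Request:
move_arm(plan=[[0,0,0.6,0,0,0],[0,0,0,0,0,0],[0,0,0,0,0,0]])

```text
clock: 34.5
position: [0.435, 0.09, 0.1085]
tool_rot: [-3.142, 0.001, -0.046]
force: [0.2, -0.5, 0.0]
grip_width: 0.0854
```

```bash
python3 shot.py w20;  python3 -c "
from h import *
rel([.4345,.0894,.006],-.043)"
```

```text
[0.4353 0.09   0.1089] [-3.141 -0.    -0.047] 34.55
pos [0.4353 0.09   0.1089] rpy [-3.1413e+00 -4.0000e-04 -4.6600e-02] t 34.55 w 0.0855
shift units [-0.03  0.03  4.11]
turn units [-0.0001 -0.0001 -0.0012]
```

View pics/w20.png

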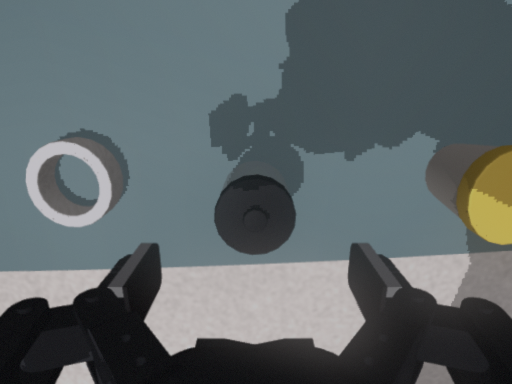

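The jar lid is at (255,215), midway between the fingers (columns 160 and 350), with tape and cup well clear.

Run:
```python
from meas import *
import pickle
i=pickle.load(open("w20.pkl","rb"))
print(plane(i,[(255,214.5),(215,214),(295.5,214)],.06))
```

```text
[[0.43324205 0.08939168 0.06      ]
 [0.43474187 0.11466533 0.06      ]
 [0.43236936 0.0637642  0.06      ]]
```

Request:
move_arm(plan=[[0,0,0.8,0,0,0],[0,0,1,0,0,0],[0,0,1,0,0,0],[0,0,0.8,0,0,0],[0,0,0.4,0,0,0]])

```text
clock: 35.05
position: [0.435, 0.09, 0.0077]
tool_rot: [3.142, 0.0, -0.047]
force: [0.4, 0.3, 1.2]
grip_width: 0.0855
```

Request:
move_arm(plan=[[0,0,0.1,0,0,0],[0,0,0,0,0,0]])

```text
clock: 35.25
position: [0.4353, 0.0901, 0.0063]
tool_rot: [-3.141, -0.001, -0.047]
force: [-0.3, -0.4, -0.0]
grip_width: 0.0856
```

```bash
python3 -c "
from h import *
rel([.4345,.0894,.006],-.043)"
```

```text
pos [0.4353 0.0901 0.0063] rpy [-3.1414e+00 -6.0000e-04 -4.7500e-02] t 35.25 w 0.0856
shift units [-0.03  0.03  0.01]
turn units [-0.0001 -0.0002 -0.0014]
```

Request:
move_arm(plan=[[-0.04,0.02,0,0,0,0],[0,0,0,0,0,0],[0,0,0,0,0,0],[0,0,0,0,0,0],[0,0,0,0,0,0]], claw=1, force=35)

```text
clock: 35.75
position: [0.4343, 0.0896, 0.0066]
tool_rot: [-3.141, -0.001, -0.048]
force: [-2.8, 0.2, 13.4]
grip_width: 0.0513
```

Request:
move_arm(plan=[[0,0,0,0,0,0],[0,0,0,0,0,0],[0,0,0,0,0,0]])

```text
clock: 36.05
position: [0.4343, 0.0896, 0.0066]
tool_rot: [-3.141, -0.001, -0.048]
force: [-1.8, 1.4, 14.8]
grip_width: 0.0513
```

Request:
move_arm(plan=[[0,0,-0.3,0,0,0],[0,0,-0.7,0,0,0],[0,0,-0.8,0,0,0],[0,0,-0.8,0,0,0],[0,0,-0.4,0,0,0]])

```text
clock: 36.55
position: [0.4344, 0.0895, 0.0826]
tool_rot: [-3.141, -0.002, -0.048]
force: [-0.7, -0.0, -2.1]
grip_width: 0.0518
```

Request:
move_arm(plan=[[0,0,0,0,0,0],[0,0,0,0,0,0]])

```text
clock: 36.75
position: [0.4339, 0.0893, 0.0805]
tool_rot: [3.142, -0.0, -0.048]
force: [-0.1, -0.4, -1.5]
grip_width: 0.0511
```

```bash
python3 shot.py w21;  python3 -c "
from h import *
rel([.5738,.0171,.06],-.043);print(bot.observe()['force'])"
```

```text
[0.4336 0.0893 0.0802] [ 3.141e+00  1.000e-03 -4.800e-02] 36.8
pos [0.4336 0.0893 0.0802] rpy [ 3.1413e+00  7.0000e-04 -4.7800e-02] t 36.8 w 0.0513
shift units [5.74 2.62 0.81]
turn units [ 0.0001  0.0002 -0.0015]
[-0.26782745  0.52721582 -2.42063201]
```

View pics/w21.png

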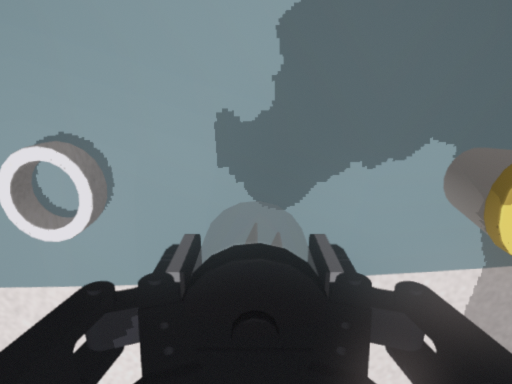

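Run:
```python
from meas import *
import pickle
i=pickle.load(open("w21.pkl","rb"))
print(plane(i,[(254.5,243.5)],.1336),plane(i,[(255,201.5)],.0736))
```

```text
[[0.46162349 0.08775694 0.1336    ]] [[0.45484567 0.08776145 0.0736    ]]
```

Request:
move_arm(plan=[[0.4,0.2,0,0,0,0],[0.8,0.35,0,0,0,-0.0015],[0.8,0.35,0,0,0,0],[0.8,0.4,0,0,0,0],[0.8,0.4,0,0,0,0]])

```text
clock: 37.3
position: [0.5229, 0.0421, 0.08]
tool_rot: [3.141, 0.001, -0.043]
force: [-0.2, 0.3, -1.5]
grip_width: 0.0512
```

Request:
move_arm(plan=[[0.8,0.4,0,0,0,0],[0.6,0.3,0,0,0,0],[0.3,0.2,0,0,0,0],[0,0,0,0,0,0],[0,0,0,0,0,0]])

```text
clock: 37.8
position: [0.5627, 0.0189, 0.0804]
tool_rot: [-3.142, 0.001, -0.043]
force: [0.6, 0.0, -1.8]
grip_width: 0.0511
```

```bash
python3 shot.py w22;  python3 -c "
from h import *
rel([.5738,.0171,.0068],-.043);print(bot.observe()['force'])"
```

```text
[0.5627 0.0191 0.0805] [-3.142e+00  1.000e-03 -4.200e-02] 37.85
pos [0.5627 0.0191 0.0805] rpy [-3.1415e+00  9.0000e-04 -4.2500e-02] t 37.85 w 0.0517
shift units [0.45 0.06 2.95]
turn units [-0.      0.0003  0.0002]
[ 0.10401431  1.17921085 -0.98302004]
```

View pics/w22.png

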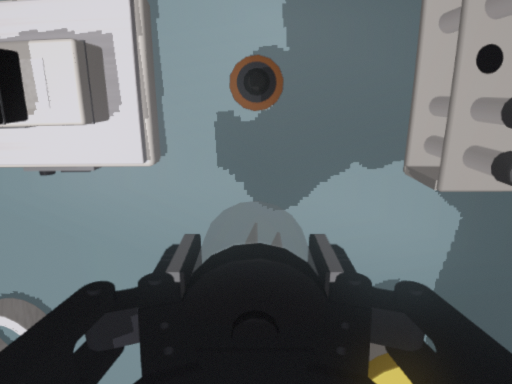

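The held jar is in front of the bottle (257,83). My foot-arc and lid-arc readings differ by ~6 mm, so I'll check with the side camera that the jar hangs upright.

Run:
```python
from meas import *
f=viewer.grab_frame("side")[:,:,::-1].copy(); cv2.imwrite("pics/s2.png",f)
i=viewer.camera_info("side");p=proj(i,[.565,.018,.1]).ravel().astype(int);print(p)
x,y=p;cv2.imwrite("pics/zs2.png",cv2.resize(f[max(0,y-50):y+60,max(0,x-80):x+80],None,fx=5,fy=5,interpolation=cv2.INTER_CUBIC))
i=viewer.camera_info("wrist"); print(proj(i,[[.5642,.018,.0737],[.5642+.026,.018,.0737],[.5642+.0265,.018,.0737+.06]]))
```

```text
[269 176]
[[256.20316703 238.03906972]
 [254.00895003 188.84726388]
 [253.88073357 243.08109516]]
```

View pics/zs2.png

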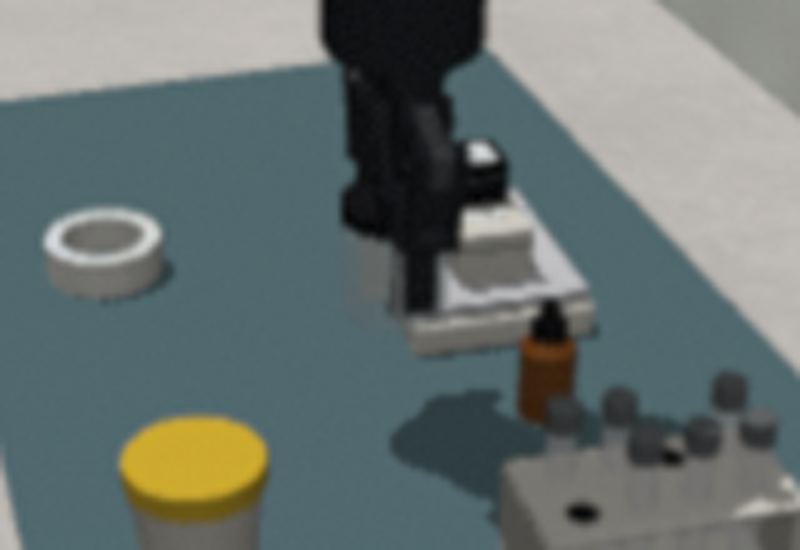

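Side view: the jar hangs upright (the inner arc is probably its contents). Final position adjustment and lowering.

Request:
move_arm(plan=[[0.4,0.06,0,0,0,0],[0,0,0.6,0,0,0],[0,0,0.8,0,0,0],[0,0,0.7,0,0,0],[0,0,0.5,0,0,0]])

```text
clock: 38.4
position: [0.5726, 0.0168, 0.0138]
tool_rot: [3.141, 0.002, -0.043]
force: [-0.5, -0.4, -1.4]
grip_width: 0.0513
```

Request:
move_arm(plan=[[0,0,0.15,0,0,0],[0,0,0,0,0,0],[0,0,0,0,0,0]])

```text
clock: 38.7
position: [0.5737, 0.0168, 0.0125]
tool_rot: [-3.141, -0.001, -0.043]
force: [0.1, 0.5, -1.9]
grip_width: 0.0512
```

```bash
python3 shot.py w23;  python3 -c "
from h import *
rel([.5728,.0171,.0068],-.043);print(bot.observe()['force'])"
```

```text
[0.5738 0.0168 0.0127] [-3.141e+00 -1.000e-03 -4.300e-02] 38.75
pos [0.5738 0.0168 0.0127] rpy [-3.1415e+00 -1.0000e-03 -4.3200e-02] t 38.75 w 0.0511
shift units [-0.04 -0.01  0.24]
turn units [-0.     -0.0003 -0.    ]
[-0.64542249  0.12101817 -2.88046968]
```

View pics/w23.png

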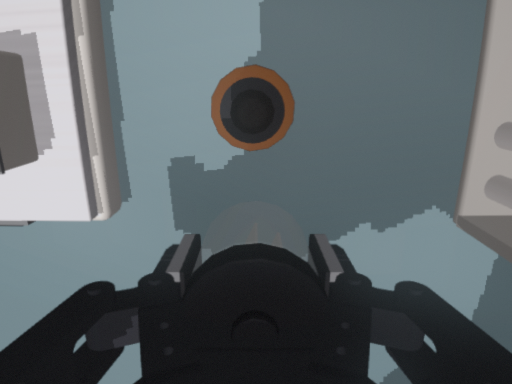

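Run:
```python
from meas import *
import pickle
i=pickle.load(open("w23.pkl","rb"))
b=plane(i,[(252.5,108.5)],.04)[0];l=plane(i,[(254.5,243.5)],.0661)[0];c=l-np.array([.0265,-.0011,0])
d=b-c;print(b,c,"centre dist",np.hypot(d[0],d[1]),"dir",np.arctan2(d[1],d[0]))
```

```text
[0.6402792  0.01439854 0.04      ] [0.57517888 0.01649973 0.0661    ] centre dist 0.06513421795660267 dir -0.03226500258322748
```

Centre distance is 65.1 mm, and 66–66.5 is wanted: back off 1 mm and set down.

Request:
move_arm(plan=[[-0.05,0,0.1,0,0,0],[0,0,0.08,0,0,0],[0,0,0.03,0,0,0],[0,0,0,0,0,0]])

```text
clock: 39.15
position: [0.5721, 0.0168, 0.0068]
tool_rot: [3.142, 0.0, -0.043]
force: [-0.5, 0.2, -1.0]
grip_width: 0.0509
```

Request:
move_arm(plan=[[0,0,0.03,0,0,0],[0,0,0,0,0,0]])

```text
clock: 39.35
position: [0.5722, 0.0169, 0.0067]
tool_rot: [3.141, -0.0, -0.043]
force: [-3.9, -0.7, 11.6]
grip_width: 0.0512
```

Request:
move_arm(plan=[[0,0,-0.02,0,0,0],[0,0,0,0,0,0]])

```text
clock: 39.55
position: [0.5722, 0.0168, 0.0067]
tool_rot: [-3.142, -0.0, -0.043]
force: [-0.7, 0.9, 4.6]
grip_width: 0.0509
```

Request:
move_arm(plan=[[0,0,0,0,0,0],[0,0,0,0,0,0],[0,0,0,0,0,0],[0,0,0,0,0,0],[0,0,0,0,0,0]], claw=-1)

```text
clock: 40.05
position: [0.5721, 0.0168, 0.0065]
tool_rot: [-3.142, 0.0, -0.043]
force: [-0.1, -0.3, 0.5]
grip_width: 0.0856
```

Request:
move_arm(plan=[[0,0,-0.5,0,0,0],[0,0,-1,0,0,0],[0,0,-1,0,0,0],[0,0,-1,0,0,0],[0,0,-1,0,0,0]])

```text
clock: 40.55
position: [0.572, 0.0168, 0.121]
tool_rot: [-3.142, -0.0, -0.043]
force: [-0.3, -0.0, 0.2]
grip_width: 0.0853
```

Request:
move_arm(plan=[[0,0,-1,0,0,0],[0,0,-1,0,0,0],[0,0,-1,0,0,0],[0,0,-1,0,0,0],[0,0,-1,0,0,0]])

```text
clock: 41.05
position: [0.5718, 0.0169, 0.2461]
tool_rot: [-3.141, -0.001, -0.043]
force: [0.2, -0.2, -0.7]
grip_width: 0.0856
```

Request:
move_arm(plan=[[0,0,-1,0,0,0],[0,0,-0.5,0,0,0],[0,0,0,0,0,0],[0,0,0,0,0,0]])

```text
clock: 41.45
position: [0.5717, 0.0167, 0.281]
tool_rot: [3.141, 0.001, -0.043]
force: [-0.1, 0.9, -0.8]
grip_width: 0.0854
```

```bash
python3 shot.py w24
python3 - <<'E'
from h import *
for n in("scene","side"): cv2.imwrite(f"pics/{n}3.png",viewer.grab_frame(n)[:,:,::-1])
E
```

```text
[0.5716 0.0167 0.2806] [ 3.141e+00  1.000e-03 -4.300e-02] 41.5
```

View pics/w24.png

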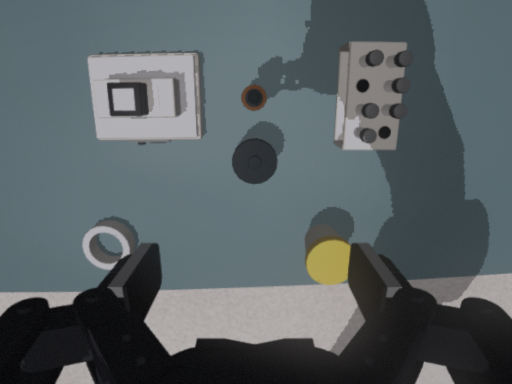

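View pics/side3.png

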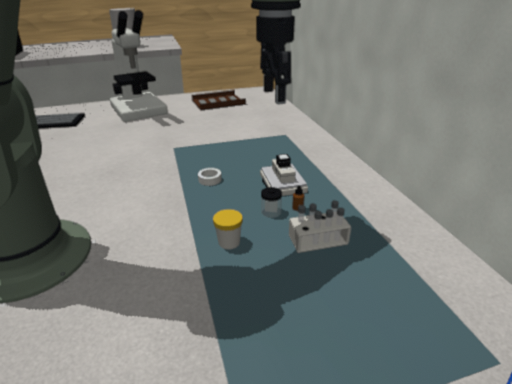

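View pics/scene3.png

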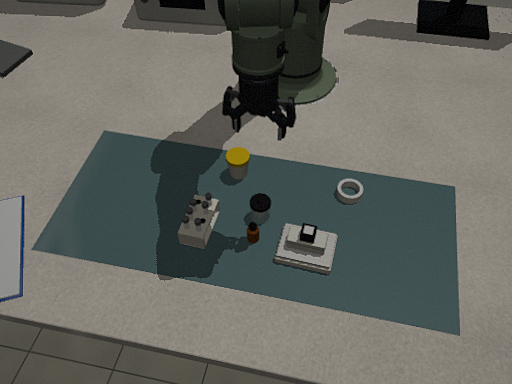

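All is in place in the three views: the stack is on the plate, the bottle (255,97) and jar (255,162) are upright, and the tape and cup look unmoved. Final measurement from this single wrist picture.

Run:
```python
from meas import *
import pickle
i=pickle.load(open("w24.pkl","rb"));a=cv2.imread("pics/w24.png").astype(int);r,g,b=a[...,2],a[...,1],a[...,0]
H,W=np.mgrid[:384,:512]
m=(r<60)&(abs(W-255)<30)&(abs(H-162)<28)
P=plane(i,blob(m,(250,150)),.06)[:,:2].astype(np.float32);j,rj=cv2.minEnclosingCircle(P);print("jar",j,rj)
m=((r-b>20)|(r<70))&(abs(W-254)<14)&(abs(H-97)<15)
P=plane(i,blob(m,(255,97)),.04)[:,:2].astype(np.float32);bo,rb=cv2.minEnclosingCircle(P);print("bottle",bo,rb)
d=np.array(bo)-j;print("dist",np.hypot(*d),"dir",np.arctan2(d[1],d[0]))
m=(r>g-4)&(r>110)
rk=[(348,42.5),(406,42),(398.5,149.5),(343.5,149.5)]
R=plane(i,rk,.05);print("rack",rect(R))
al=[(92,54),(195,54),(200,138),(96,138)]
print("plate hand",rect(plane(i,al,.028)))
m=(r-b>60);c=blob(m,(330,262));print("cup",cv2.minEnclosingCircle(plane(i,c,.07)[:,:2].astype(np.float32)))
print(bot.observe()['clock'])
cv2.imwrite("pics/z24.png",cv2.resize(a[30:185,80:430].astype(np.uint8),None,fx=2.28,fy=2.28,interpolation=cv2.INTER_CUBIC))
```

```text
jar (0.569627583026886, 0.016290025785565376) 0.026544811204075813
bottle (0.6401672959327698, 0.013530315831303596) 0.014817120507359505
dist 0.07059367603316999 dir -0.039102842007586354
rack (array([ 634.2, -122.4]), array([ 65.9, 118.9]), -0.0127)
plate hand (array([647. , 144.6]), array([ 98.4, 130.2]), 1.5205)
cup ((0.4403541386127472, -0.07289619743824005), 0.031482893973588943)
41.6
```

View pics/z24.png

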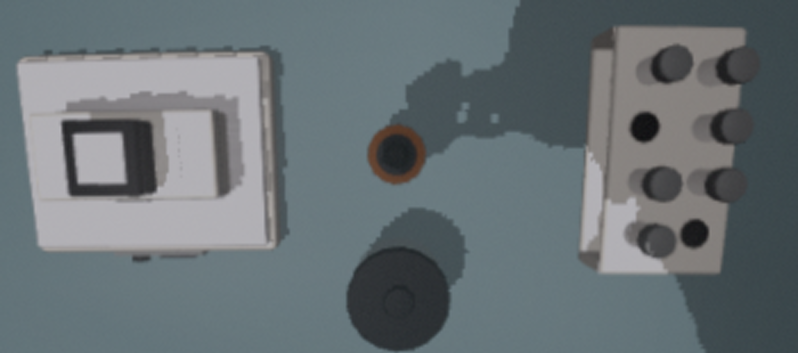

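One disagreement: the jar–bottle centre distance now reads 70.6 mm (gap ≈29 mm) against my 66.4 mm estimate. A closer look before deciding.

Request:
move_arm(plan=[[0,0,1,0,0,0],[0,0,1,0,0,0],[0,0,1,0,0,0],[0,0,1,0,0,0],[0,0,1,0,0,0]])

```text
clock: 42.1
position: [0.5716, 0.0168, 0.1548]
tool_rot: [-3.142, 0.001, -0.043]
force: [0.4, 0.2, -0.3]
grip_width: 0.0857
```

Request:
move_arm(plan=[[0,0,1,0,0,0],[0,0,0.3,0,0,0],[0,0,0,0,0,0],[0,0,0,0,0,0]])

```text
clock: 42.5
position: [0.5725, 0.017, 0.1248]
tool_rot: [-3.141, -0.001, -0.043]
force: [0.5, -0.4, 0.1]
grip_width: 0.0852
```

```bash
python3 shot.py w25
python3 - <<'E'
from h import *
a=cv2.imread("pics/w25.png");cv2.imwrite("pics/z25.png",cv2.resize(a[40:270,150:360],None,fx=2.6,fy=2.6,interpolation=cv2.INTER_CUBIC))
E
```

```text
[0.5726 0.0169 0.1251] [-3.141e+00 -1.000e-03 -4.300e-02] 42.55
```

View pics/z25.png

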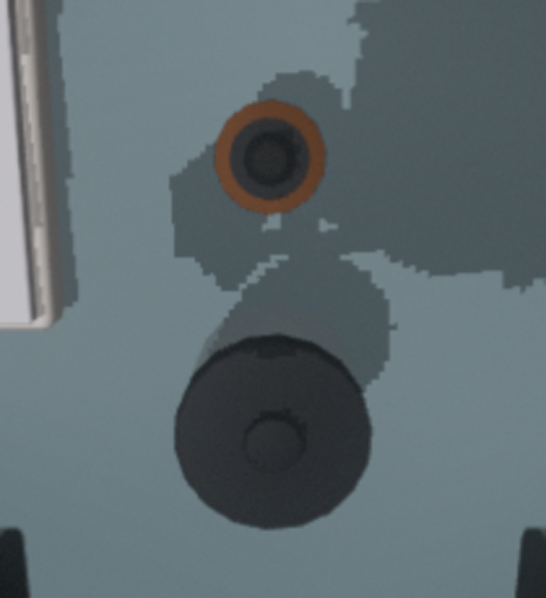

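Run:
```python
from meas import *
import pickle
i=pickle.load(open("w25.pkl","rb"))
f=lambda q:np.array(q)/2.6+[150,40]-.3
b=plane(i,f([(270.5,156)]),.04);bb=plane(i,f([(269,160)]),.062)
print("bottle",b,bb)
print("button",plane(i,f([(275,443)]),.065))
L=plane(i,f([(273,528),(175,432),(371.5,432),(273,348)]),.06);print("lid near,left,right,far",L)
L2=plane(i,f([(273,335)]),.048);print("far lower lid edge",L2)
```

```text
bottle [[0.64047292 0.01413599 0.04      ]] [[0.63986669 0.01449237 0.062     ]]
button [[0.56963588 0.01605182 0.065     ]]
lid near,left,right,far [[ 0.5432749   0.01768948  0.06      ]
 [ 0.57199416  0.04217011  0.06      ]
 [ 0.56975476 -0.00929913  0.06      ]
 [ 0.59347976  0.01553276  0.06      ]]
far lower lid edge [[0.59414894 0.01548386 0.048     ]]
```

Closer look: the jar centre is at x≈0.5695, bottle 0.640, so the gap is ≈30 mm. I'll regrip, lift a few mm, move 4.5 mm towards the bottle, and set down.

Request:
move_arm(plan=[[-0.12,0,0.8,0,0,0],[0,0,1,0,0,0],[0,0,1,0,0,0],[0,0,1,0,0,0],[0,0,0.6,0,0,0]])

```text
clock: 43.05
position: [0.5692, 0.0169, 0.0134]
tool_rot: [3.142, -0.0, -0.043]
force: [0.5, -0.4, 0.6]
grip_width: 0.0856
```

Request:
move_arm(plan=[[0,0,0.3,0,0,0],[0,0,0,0,0,0],[0,0,0,0,0,0]])

```text
clock: 43.35
position: [0.5697, 0.017, 0.0075]
tool_rot: [-3.141, -0.001, -0.043]
force: [-0.3, 0.3, 0.0]
grip_width: 0.0853
```

Request:
move_arm(plan=[[0,0,0,0,0,0],[0,0,0,0,0,0],[0,0,0,0,0,0],[0,0,0,0,0,0],[0,0,0,0,0,0]], claw=1, force=35)

```text
clock: 43.85
position: [0.5695, 0.0169, 0.0073]
tool_rot: [3.142, -0.001, -0.043]
force: [-2.3, 0.9, 8.3]
grip_width: 0.0515
```

Request:
move_arm(plan=[[0,0,0,0,0,0],[0,0,0,0,0,0],[0,0,0,0,0,0]])

```text
clock: 44.15
position: [0.5695, 0.017, 0.0073]
tool_rot: [3.142, -0.001, -0.043]
force: [-1.4, 0.6, 9.6]
grip_width: 0.0513
```

Request:
move_arm(plan=[[0,0,-0.15,0,0,0],[0,0,-0.15,0,0,0],[0,0,0,0,0,0]])

```text
clock: 44.45
position: [0.5694, 0.0169, 0.0147]
tool_rot: [-3.141, -0.001, -0.043]
force: [-0.0, -0.8, -1.8]
grip_width: 0.0513
```

Request:
move_arm(plan=[[0.1,0,0,0,0,0],[0.08,0,0,0,0,0],[0,0,0,0,0,0],[0,0,0,0,0,0]])

```text
clock: 44.85
position: [0.5736, 0.0168, 0.0139]
tool_rot: [-3.142, 0.0, -0.043]
force: [-0.3, -0.5, -1.5]
grip_width: 0.0512
```

Request:
move_arm(plan=[[0,0,0.13,0,0,0],[0,0,0.1,0,0,0],[0,0,0,0,0,0]])

```text
clock: 45.15
position: [0.5733, 0.0168, 0.0078]
tool_rot: [3.142, 0.001, -0.043]
force: [0.3, 0.4, -1.7]
grip_width: 0.051
```

Request:
move_arm(plan=[[0,0,0.04,0,0,0],[0,0,0,0,0,0]])

```text
clock: 45.35
position: [0.5736, 0.0168, 0.0074]
tool_rot: [3.142, 0.0, -0.043]
force: [-1.8, 1.1, 0.1]
grip_width: 0.0512
```

Request:
move_arm(plan=[[0,0,0.02,0,0,0],[0,0,0,0,0,0]])

```text
clock: 45.55
position: [0.5736, 0.0168, 0.0073]
tool_rot: [3.141, -0.0, -0.043]
force: [-5.2, -0.2, 11.3]
grip_width: 0.0515
```

Request:
move_arm(plan=[[0,0,0,0,0,0],[0,0,0,0,0,0],[0,0,0,0,0,0],[0,0,0,0,0,0],[0,0,0,0,0,0]], claw=-1)

```text
clock: 46.05
position: [0.5736, 0.0167, 0.0067]
tool_rot: [3.142, 0.0, -0.043]
force: [0.0, 0.0, -0.9]
grip_width: 0.0853
```

Request:
move_arm(plan=[[0,0,-0.5,0,0,0],[0,0,-1,0,0,0],[0,0,-1,0,0,0],[0,0,-1,0,0,0],[0,0,-1,0,0,0]])

```text
clock: 46.55
position: [0.5735, 0.0168, 0.1213]
tool_rot: [-3.141, -0.0, -0.043]
force: [-0.3, -0.1, 0.1]
grip_width: 0.0853
```

Request:
move_arm(plan=[[0,0,-0.3,0,0,0],[0,0,0,0,0,0],[0,0,0,0,0,0]])

```text
clock: 46.85
position: [0.5733, 0.0166, 0.1264]
tool_rot: [3.141, 0.001, -0.043]
force: [0.7, -0.0, -0.8]
grip_width: 0.0855
```

```bash
python3 shot.py w26
python3 - <<'E'
from h import *
a=cv2.imread("pics/w26.png");cv2.imwrite("pics/z26.png",cv2.resize(a[40:270,150:360],None,fx=2.6,fy=2.6,interpolation=cv2.INTER_CUBIC))
E
```

```text
[0.5731 0.0167 0.126 ] [ 3.141e+00  1.000e-03 -4.300e-02] 46.9
```

View pics/z26.png

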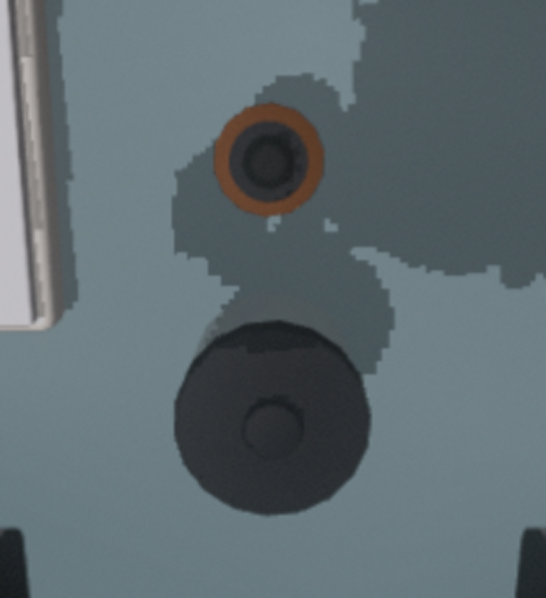

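Zoomed view: bottle circle centre (269,159); jar lid columns 174–370, bottom row 515, button (274,430).

Run:
```python
from meas import *
import pickle
i=pickle.load(open("w26.pkl","rb"))
f=lambda q:np.array(q)/2.6+[150,40]-.3
b=plane(i,f([(269.5,159.5)]),.04)[0];bu=plane(i,f([(274,430)]),.065)[0];ne=plane(i,f([(273,515)]),.06)[0]
print(b,bu,ne); c=(bu+ne+[.0265,-.001,0])/2;d=b-c;print("dist",np.hypot(d[0],d[1]),np.arctan2(d[1],d[0]))
```

```text
[0.64025935 0.01412536 0.04      ] [0.57333822 0.01587082 0.065     ] [0.54709277 0.01724769 0.06      ]
dist 0.06682184651928363 -0.028945103336195172
```

Request:
move_arm(plan=[[0,0,-1,0,0,0],[0,0,-1,0,0,0],[0,0,-1,0,0,0],[0,0,-1,0,0,0],[0,0,-1,0,0,0]])

```text
clock: 47.4
position: [0.5732, 0.0167, 0.2517]
tool_rot: [3.142, 0.002, -0.043]
force: [0.6, 0.1, 0.2]
grip_width: 0.0854
```

Request:
move_arm(plan=[[0,0,0,0,0,0],[0,0,0,0,0,0],[0,0,0,0,0,0]])

```text
clock: 47.7
position: [0.5731, 0.0167, 0.2504]
tool_rot: [3.141, 0.002, -0.043]
force: [0.8, 0.0, 0.1]
grip_width: 0.0853
```

```bash
python3 shot.py w27
```

```text
[0.5731 0.0167 0.2505] [ 3.141e+00  2.000e-03 -4.300e-02] 47.75
```

View pics/w27.png

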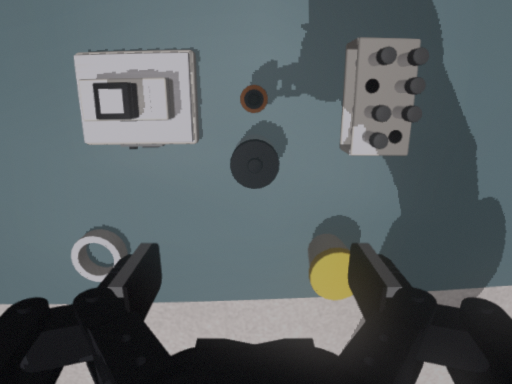

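The gap is now ≈25.5 mm, and everything stands upright and untouched by the gripper. Handing in.

Run:
```python
from workcell import bot, workorder
print(workorder.job_done()); print(bot.observe()['clock'])
```

```text
the job is handed in; nothing more can be done
None
the job is handed in; nothing more can be done
```

The slide station is set out in the order asked and handed in at about 48 s. The gripper was open and clear of everything.

- **Slide box:** it sits about 1 mm from the plate's centre, lengthwise along the long side and parallel to it.
- **Cover-glass box:** it is within about 1 mm of the slide box's centre and square to it.
- **Dropper bottle:** it stands within about 1.5 mm of the midpoint of the plate and rack centres. I read "midway" as the centres' midpoint, so the clear space beside the bottle is smaller on the plate side than on the rack side.
- **Stain jar:** it stands in front of the bottle with 25–25.5 mm clear, square to the line to within about 0.015 rad (1 mm).
- **Specimen cup and tape roll:** the arm never touched them. The cup measured the same as at the start; the tape I checked only by eye.

**Checks that disagreed:**
- The first jar placing measured 29–30 mm clear against an estimate of about 25 mm. I regripped the jar, lifted it about 7 mm, moved it 4 mm and set it down again.
- While the jar was first held, its lid and foot outlines differed by about 6 mm in the wrist view. The side camera showed it upright by eye, so I put the difference down to the jar's contents. Because it settled about 4 mm from where I expected, a slight tilt in the grip during that carry can't be ruled out.

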